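# Prop the kit box lid open on its stay

### The arm

A 7-joint arm with a two-finger parallel gripper is mounted at the origin on the work surface. World frame = base frame: x ahead of the robot, y to its left, z up, the work surface at z = 0. Lengths are in m, angles in rad, forces in N, time in s.
With the tool pointing down it reaches from about 0.4 to 0.85 m from the base axis. Payload 10.4 kg.
Tool frame: the origin (TCP) lies between the finger pads; the fingertips stand manip.finger_overhang ahead of it and the grasp point (between the pads) lies 11 mm behind it (manip.finger_overhang is the distance from the TCP to the fingertips, in m); x points along the fingers, z is the direction in which the jaws open and shut, and the axes are right-handed (so a half turn about x gives the same grasp; the last joint's range is limited). The gripper opens to 85 mm and grips with 20 to 120 N. Pads are 22 mm wide; open, the fingers measure 114 mm over their backs; the gripper's body (76 mm by 85 mm) begins 54 mm behind the grasp point. The pads swing forward as they close: fully open they stand 13 mm farther back than shut.
Start: joints at [-1.359, 0.332, -0.065, 1.46, 0.022, 1.35, -0.088], TCP at [0.145, 0.608, 0.206] pointing down, gripper open.
Joint ranges: [-2.6, 2.6], [-0.5, 2.12], [-1.47, 1.34], [0.16, 2.42], [-1.27, 4.41], [0.06, 2.06], [-2.6, 2.6]. Speed limits (rad/s): [2.22, 2.22, 2.79, 2.79, 3.14, 3.14, 3.14].

### API

Orientations are given as a unit quaternion [x, y, z, w].
In Python, from workcell import get_obs, camera, workorder, manip gives the robot as it stands. The module is installed in compiled form; this text tells all that it offers.
- The arm moves only by the tool play_rows, never from a script. Its argument "increments" is text: rows parted by semicolons, each of 4 numbers parted by spaces: the shift along the tool's x, y, z in m, then the turn about the tool's x in rad. A call has 1 to 20 rows; each row shifts and turns the pose as measured when the row begins, along the tool's axes as they then stand; what a row does not reach is not made up. A row lasts 1/10 s, in which the tool goes at most 50 mm and 8.59 degrees, less where a joint would pass 70% of its speed; a pose out of reach is approached as far as the arm can. A call is refused whole if a number of a shift passes 0.05 or a number of a turn 0.15, either way. A call with a gripper value outside its range is refused whole. "hand" is the gripper command: -1 is fully open, 1 is shut, values between are in proportion, set as the call begins (left out, the last holds). The fingers move at their own pace and stop on an object; "squeeze" is the grip in N (left out, the last holds). Time passes only in rows, so rows that do not move let the fingers close. It gives the time, the measured TCP pose, the force and the opening at its end, in the units of the state.
- get_obs(): the state, without advancing time (a new reading comes with each control period).
- camera(name): name is "scene" or "top"; returns a dict with "img" (384x512x3 uint8, blue, green, red), "fov_y" (degrees; the focal length in pixels is half the picture's height over the tangent of half this angle, whatever the lens; pixels are square), "cx", "cy" (the principal point, pixels), "distortion" ([k1, k2, p1, p2, k3] as OpenCV has them; the pictures are not rectified), "R" (3x3) and "t" (3): a world point X has camera coordinates R X + t. Camera axes: x right, y down, z forward; pixel columns grow to the right and rows downward; lengths in m; the calibration is good to about 2 mm. A picture is of the moment at which its call begins. There is no depth.
- workorder.hand_in(): hands the job in, once; it reports no verdict.
The state is a dict: "clock": time; "joint_pos": joint angles; "joint_velocities": joint speeds; "tau": joint torques, N m; "position": TCP position; "ee_rot": TCP orientation; "ft_force": force on the tool from outside, world axes, zero at the start; "torque": the same for the moment, N m; "grip_width": opening from 0.0 (shut) to 1.0 (fully open).
Only numpy, scipy, OpenCV 4.12 (cv2) and the standard library are available. Lean on these libraries where they do the work, as an engineer would, in place of code of your own. Each camera call takes 0.05 s, during which the arm holds its last target.

### The job

Open the steel kit box and leave its lid propped on its stay, so the kit inside can be got at and the lid cannot slam: swing the lid right back, flip the stay up until it stands past upright against its stop, then lower the lid gently until the stay's bent end sits in the keeper under the lid and carries it. Do not let the lid drop at any point, and leave the other things on the table where they are.

Things in the scene. Friction and masses are not known exactly. Their poses are not given: they have to be found in the camera images.
- kit_box: Grey sheet-steel kit box, fixed on the table: 210 deep (its x) by 300 wide (its y) by 85 to the rim, walls 3, lid on top bringing it to 100. Origin at the centre of its underside, z up. Its front (the side with the lift bar and two undone latches) faces its own -x; the lid is hinged along the top of its back (+x) wall. Nothing on its floor stands higher than 25.
- lid_hinge (a point): Point on the lid's hinge line, half-way along it: in the box frame (105, 0, 85). The hinge line runs along the box's y.
- lid (a joint): Lid angle about the hinge line, rad: 0 shut, grows as it opens, 2.1 fully back against the hinge stop, where it leans well past upright and rests by itself. From any angle under upright (1.57) it falls shut by its weight (about 0.65 kg, hinge nearly free) unless held. With the raised stay seated in the keeper it rests at about 1.09.
- lid_bar (a point): Centre of the lid's lift bar: a round steel bar 10 thick and 110 long along the box's y, on two arms 8 wide near its ends (94 clear between them), standing 38 in front of the lid's front edge. It lies 251 from the hinge line; with the lid shut it is 91 above the table. It turns with the lid and can turn between finger pads.
- stay (a joint): Stay angle about its pivot, rad: 0 lying level and pointing to the box's front, just under the rim inside the box's right-hand end (box -y); grows as the free end swings up and back; 1.74 is its stop, a little past upright, leaning towards the hinge. Nearly free: from under 1.5 it falls back down, past 1.6 it leans on its stop and stays up by itself.
- stay_pivot (a point): Point on the stay's pivot axis (parallel to the box's y) level with the middle of the stay's bent end: in the box frame (45, -100, 77).
- stay_bar (a point): Middle of the stay's bent end, the part to take hold of: a round bar 10 thick along the box's y, from y = -135 to -73 (this point y = -100), on an 8 thick rod 110 long from the pivot (rod at y = -132, beside the end wall). Down: 77 above the table, 37 from the front wall's inside, free space below. At the stop: about 185 above the table, 42 in front of the hinge line. Reachable with the lid back.
- keeper (a point): Seat of the keeper, a small steel channel 45 long (along the box's y) with two lips on the lid's underside near its right-hand end: where the middle of the stay's bent end comes to lie when it is home. It turns with the lid, about 110 from the hinge line. As the lid comes down onto the raised stay, the bent end enters between the lips by itself.
- shaker: Stainless shaker bottle with a black clipped-down lid, 92 across and 220 high; bystander, origin at the centre of its underside.
- dumbbell: Teal vinyl dumbbell, 180 long with six-sided heads 70 high, lying along its x; bystander, origin under its middle.
- massage_stick: Wooden massage stick, 470 long and 38 thick, lying along its x; bystander, origin under its middle.
- jar: Glass jar with a twist lid, 84 across and 130 high; bystander, origin at the centre of its underside.

How it is judged:
On the way, in this order (a step that is already met when the one before it is completed fails the run):
1. the lid is swung right back, past upright (value of joint lid above 1.8 rad), for 0.2 s.
2. with the lid back, the stay is flipped up past upright, against its stop (value of joint stay above 1.66 rad and value of joint lid above 1.3 rad), for 0.2 s.
At the end, for the whole second after the job is handed in: The stay stands up past upright (over 1.62 rad), its bent end sits in the lid's keeper (within 6 mm of its seat), and the lid rests on it, still, at 1.03 to 1.15 rad, with nothing holding it (value of joint stay above 1.62 rad and distance between stay_bar and keeper below 0.006 m and value of joint lid between 1.03 and 1.15 rad and velocity of joint lid between -0.05 and 0.05 rad/s); the robot touches nothing.
It fails at once if the lid drops (closing faster than 2 rad/s) (velocity of joint lid below -2 rad/s).
It fails at once if a bystander is moved by more than 40 mm (distance of any of shaker, dumbbell, massage_stick, jar from where it was at the start of the episode above 0.04 m).
It also fails if it takes over 70 s, if anything falls off the work surface, if the arm or the gripper's body presses on something with over 40 N, if the wrist force passes 120 N, or if a joint passes its speed limit or range.

## Working session

There is one attempt and no reset: what is moved stays moved. The work goes in short steps, Python scripts to look and compute and a tool call to move; the robot and the scene stay as the last step left them, time stands still between calls to the robot, and variables do not carry over. Pictures are saved under pics/ and viewed, and the job is handed in when it is done.

Besides the shell and the picture viewer there is one more tool, called as a command line: name --argument value ..., lists and objects as JSON in quotes. play_rows: Moves the arm, as the interface text tells. Its arguments: {"type":"object","properties":{"increments":{"type":"string"},"hand":{"type":"number"},"squeeze":{"type":"number"}},"required":["increments"]}

```bash
mkdir -p pics
cat > h.py <<'E'
import numpy as np, cv2
from workcell import get_obs, camera, workorder, manip
def K(c):
    f=192/np.tan(np.radians(c["fov_y"])/2)
    return np.array([[f,0,c["cx"]],[0,f,c["cy"]],[0,0,1.]])
def proj(c,X):
    X=np.asarray(X,float).reshape(-1,3)
    return cv2.projectPoints(X,cv2.Rodrigues(np.array(c["R"]))[0],np.array(c["t"],float),K(c),np.array(c["distortion"],float))[0].reshape(-1,2)
def onz(c,uv,z):
    u=cv2.undistortPoints(np.array(uv,float).reshape(-1,1,2),K(c),np.array(c["distortion"],float)).reshape(-1,2)
    R=np.array(c["R"]);t=np.array(c["t"])
    o=-R.T@t; d=np.c_[u,np.ones(len(u))]@R
    return o+d*((z-o[2])/d[:,2])[:,None]
E
python3 - <<'E'
from h import *
print(get_obs(), manip.finger_overhang)
for n in("scene","top"):
    c=camera(n); cv2.imwrite(f"pics/{n}0.png",cv2.resize(c["img"],(800,600),interpolation=cv2.INTER_CUBIC))
    print({k:v for k,v in c.items() if k!="img"}, -np.array(c["R"]).T@c["t"])
E
```

```text
{'clock': 0.0, 'joint_pos': array([-1.35858074,  0.3328864 , -0.06468437,  1.46094782,  0.02162214,
        1.34987826, -0.08848362]), 'joint_velocities': array([ 7.81522221e-05,  6.59754254e-04,  8.00121791e-04, -1.38965700e-03,
        1.23087837e-03, -9.37593949e-04, -2.24423961e-04]), 'tau': array([ 7.14769521e-04, -6.25455379e+01,  4.92985547e-02, -3.91610706e+01,
        1.61029090e-02,  9.96032380e-03, -2.35116340e-05]), 'position': array([0.14534364, 0.60744756, 0.20560374]), 'ee_rot': array([-0.43833288,  0.555495  ,  0.4376596 ,  0.55474649]), 'ft_force': array([-0.33469222, -0.82737925, -0.33953965]), 'torque': array([-0.06723338, -0.05558944, -0.02482056]), 'grip_width': 1.0033107038039006} 0.008
{'fov_y': 42.296321569357495, 'cx': 262.0501400064085, 'cy': 194.1071044924918, 'distortion': array([-0.04505977,  0.        ,  0.        ,  0.        ,  0.        ]), 'R': array([[ 0.26026548,  0.96552345,  0.00513244],
       [ 0.66486159, -0.1753597 , -0.72609094],
       [-0.7001578 ,  0.19238877, -0.68757953]]), 't': array([-0.15160559, -0.34756388,  2.05275656])} [ 1.7077931  -0.30949725  1.15984852]
{'fov_y': 53.493203995339286, 'cx': 249.9966955200578, 'cy': 192.2854034856636, 'distortion': array([0.00077338, 0.        , 0.        , 0.        , 0.        ]), 'R': array([[-0.02692045, -0.99943704,  0.02002226],
       [-0.99560167,  0.02500836, -0.09028789],
       [ 0.08973634, -0.02236479, -0.99571442]]), 't': array([0.00412855, 0.59077572, 1.16891312])} [0.48339444 0.0154944  1.21716088]
```

View pics/scene0.png

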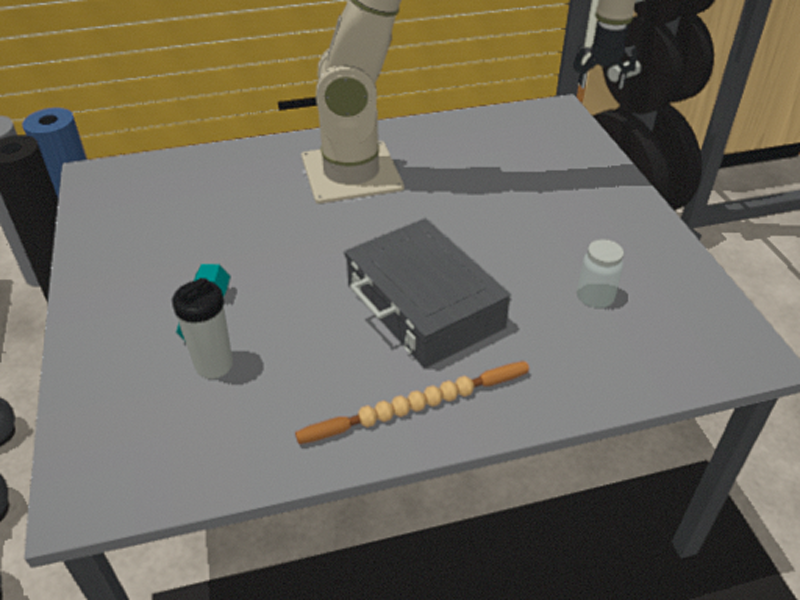

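View pics/top0.png

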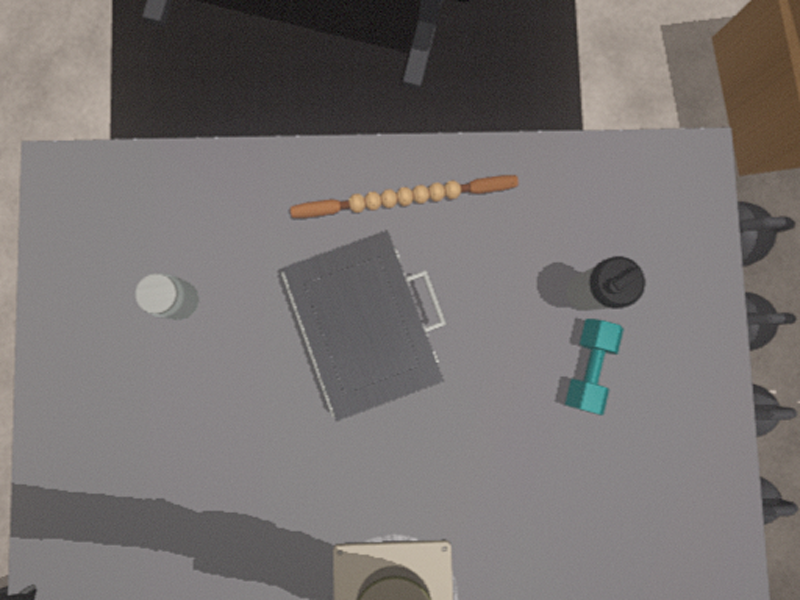

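Run:
```python
from h import *
c=camera("top"); cv2.imwrite("pics/top1.png",cv2.resize(c["img"][140:280,170:300],None,fx=5,fy=4.285,interpolation=cv2.INTER_CUBIC)) if 0 else cv2.imwrite("pics/top1.png",cv2.resize(c["img"][140:280,170:300],None,fx=4,fy=4,interpolation=cv2.INTER_CUBIC))
```

```text
(no output)
```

View pics/top1.png

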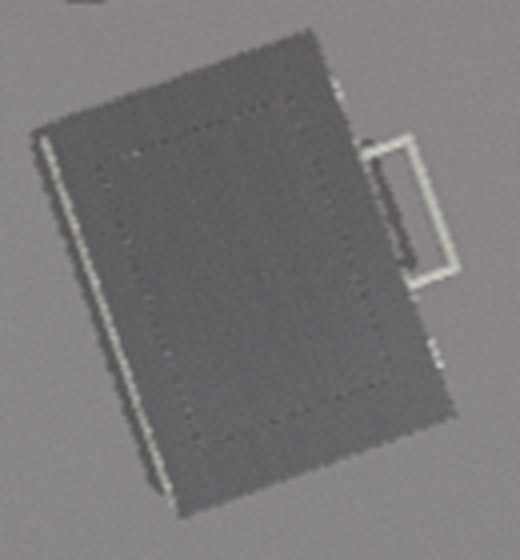

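```bash
cat >> h.py <<'E'
def B2W(p,P):
    a=p[2]; P=np.asarray(P,float).reshape(-1,3); 
    return np.c_[p[0]+P[:,0]*np.cos(a)-P[:,1]*np.sin(a), p[1]+P[:,0]*np.sin(a)+P[:,1]*np.cos(a), P[:,2]]
E
python3 - <<'E'
from h import *
from scipy.optimize import least_squares
c=camera("top")
px=np.array([(312,29),(455,412),(180,517),(32,130),(410,135),(460,268)],float)/4+[170,140]-0.375
B=np.array([(-105,-150,100),(-105,150,100),(105,150,100),(105,-150,100),(-151,-55,91),(-151,55,91)])/1e3
f=lambda p:(proj(c,B2W(p,B))-px).ravel()
r=least_squares(f,[.55,.05,1.8]); print(r.x,np.degrees(r.x[2]),f(r.x).reshape(-1,2).round(1))
s=camera("scene"); im=s["img"].copy()
p=r.x
C=[(-105,-150,100),(-105,150,100),(105,150,100),(105,-150,100),(-146,-55,91),(-146,55,91),(-105,-150,0),(-105,150,0),(105,-150,0)]
im=cv2.resize(im[120:250,200:340],None,fx=5,fy=4.6) if 0 else cv2.resize(im[120:250,200:350],None,fx=4.5,fy=4.5)
for q in proj(s,B2W(p,np.array(C)/1e3)): cv2.circle(im,tuple(int(v) for v in ((q+.5-[200,120])*4.5)),3,(0,0,255),1)
cv2.imwrite("pics/s1.png",im)
for n,q in dict(hinge=(105,0,85),bar=(-146,0,91),pivot=(45,-100,77),stayd=(-65,-100,77)).items(): print(n,B2W(p,np.array(q)/1e3).round(4))
for n,q in dict(shaker=(617,300),db=(595,365),jar=(158,295)).items(): print(n,onz(c,np.array(q)*.64,.1))
for q in [(290,211),(517,182)]: print(onz(c,np.array(q)*.64,.02))
E
```

```text
[0.54143916 0.04804437 1.9041984 ] 109.10253141518896 [[-1.4  0.8]
 [-0.9  0.1]
 [ 0.1 -0.2]
 [ 2.   0. ]
 [-0.3 -1. ]
 [ 0.5  0.2]]
hinge [[0.5071 0.1473 0.085 ]]
bar [[ 0.5892 -0.0899  0.091 ]]
pivot [[0.6212 0.1233 0.077 ]]
stayd [[0.6572 0.0193 0.077 ]]
shaker [[ 0.57412742 -0.43951939  0.1       ]]
db [[ 0.45267353 -0.39032434  0.1       ]]
jar [[0.60523923 0.42540434 0.1       ]]
[[0.77964292 0.18896593 0.02      ]]
[[ 0.83031835 -0.27904526  0.02      ]]
```

View pics/s1.png

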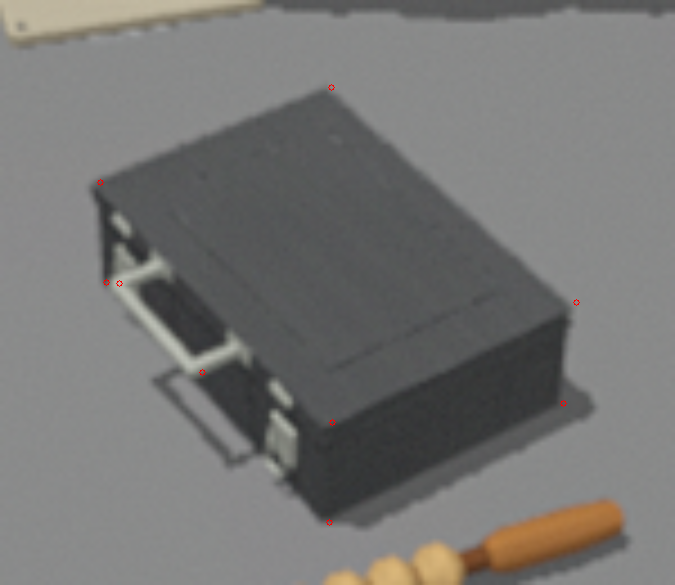

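```bash
cat >> h.py <<'E'
from scipy.spatial.transform import Rotation as Ro
def tool(o=None):
    o=o or get_obs(); return np.array(o["position"]),Ro.from_quat(o["ee_rot"]).as_matrix()
def todo(target,yaw=None):
    p,R=tool(); d=R.T@(np.array(target)-p); print("tool delta",d.round(4), "pos",p.round(4)); print("axes",R.T.round(3).tolist())
    if yaw is not None:
        z=R[:,2]; a=np.arctan2(z[1],z[0]); e=(yaw-a+np.pi/2)%np.pi-np.pi/2
        print("turn about tool x (down):",-e)
E
python3 - <<'E'
from h import *
from scipy.optimize import least_squares
c=camera("top");s=camera("scene")
px=np.array([(312,29),(455,412),(180,517),(38,130),(410,135),(460,268)],float)/4+[170,140]-0.375
B=np.array([(-105,-150,100),(-105,150,100),(105,150,100),(105,-150,100),(-151,-55,91),(-151,55,91)])/1e3
ps=np.array([(333,425),(97,186),(573,307),(328,518),(116,284),(194,373)])/4.5+[200,120]-.4
Bs=np.array([(-105,-150,100),(-105,150,100),(105,-150,100),(-105,-150,0),(-146,55,91),(-146,-55,91)])/1e3
f=lambda p:np.r_[(proj(c,B2W(p,B))-px).ravel(),(proj(s,B2W(p,Bs))-ps).ravel()]
r=least_squares(f,[.55,.05,1.8],loss='soft_l1'); p=r.x;print(p,f(p).reshape(-1,2).round(1).tolist())
np.save("p.npy",p)
for n,q in dict(hinge=(105,0,85),bar=(-146,0,91),pivot=(45,-100,77),stayd=(-65,-100,77)).items(): print(n,B2W(p,np.array(q)/1e3).round(4))
b=B2W(p,[-.146,0,.20])[0]
todo(b,p[2])
E
```

```text
[0.54184413 0.04671715 1.90319004] [[-0.9, 0.7], [-0.5, 0.0], [0.5, -0.4], [0.9, -0.2], [0.2, -1.1], [0.9, 0.2], [-0.7, -0.6], [0.2, -0.8], [0.4, -0.9], [-0.3, 1.1], [0.3, -0.2], [1.5, -0.0]]
hinge [[0.5076 0.146  0.085 ]]
bar [[ 0.5895 -0.0913  0.091 ]]
pivot [[0.6217 0.1219 0.077 ]]
stayd [[0.6576 0.0179 0.077 ]]
tool delta [ 0.0064 -0.5946 -0.5766] pos [0.1454 0.6078 0.2063]
axes [[-0.0, -0.0, -1.0], [-0.973, 0.233, -0.0], [0.233, 0.973, -0.0]]
turn about tool x (down): -0.5672259126292172
```

play_rows --increments "0 -0.03 -0.029 0;0 -0.03 -0.029 0;0 -0.03 -0.029 0;0 -0.03 -0.029 0;0 -0.03 -0.029 0;0 -0.03 -0.029 0;0 -0.03 -0.029 0;0 -0.03 -0.029 0;0 -0.03 -0.029 0;0 -0.03 -0.029 0;0 -0.03 -0.029 0;0 -0.03 -0.029 0" --hand 0.35

```text
clock: 1.55
position: [0.4205, 0.1742, 0.2051]
ee_rot: [-0.439, 0.552, 0.442, 0.554]
ft_force: [0.3, 0.4, 0.8]
grip_width: 0.325
```

Run:
```python
from h import *
p=np.load("p.npy"); todo(B2W(p,[-.146,0,.20])[0],p[2]); print(get_obs()["joint_pos"].round(2),get_obs()["clock"],get_obs()["grip_width"])
```

```text
tool delta [ 0.0037 -0.2239 -0.2212] pos [0.4205 0.1742 0.2051]
axes [[-0.001, 0.005, -1.0], [-0.975, 0.223, 0.002], [0.223, 0.975, 0.004]]
turn about tool x (down): -0.5570352768995539
[-0.85 -0.06  0.34  1.91  0.02  1.3   0.84] 1.55 0.32511189496175463
```

play_rows --increments "0 -0.03 -0.03 0;0 -0.03 -0.03 0;0 -0.03 -0.03 0;0 -0.03 -0.03 0;0 -0.03 -0.03 0;0 -0.03 -0.03 0;0 -0.03 -0.03 0;0 0 0 -0.11;0 0 0 -0.11;0 0 0 -0.11;0 0 0 -0.11;0 0 0 -0.11;0 0 0 0"

```text
clock: 2.85
position: [0.5852, -0.0968, 0.2047]
ee_rot: [0.578, -0.407, -0.577, -0.41]
ft_force: [-0.3, -0.2, -0.1]
grip_width: 0.323
```

Run:
```python
from h import *
p=np.load("p.npy"); todo(B2W(p,[-.146,0,.20])[0],p[2]); print(get_obs()["joint_pos"].round(2),get_obs()["clock"],get_obs()["grip_width"])
```

```text
tool delta [ 0.0047 -0.0059  0.0038] pos [ 0.5852 -0.0968  0.2047]
axes [[0.003, 0.002, -1.0], [-0.943, -0.332, -0.004], [-0.332, 0.943, 0.001]]
turn about tool x (down): 0.006077989843277454
[-0.39  0.28  0.58  1.58 -0.16  1.32  2.12] 2.85 0.3232117880036668
```

play_rows --increments "0.02 -0.006 0.004 0;0.025 0 0 0;0.025 0 0 0;0.015 0 0 0;0 0 0 0"

```text
clock: 3.35
position: [0.5909, -0.0902, 0.1181]
ee_rot: [0.575, -0.411, -0.572, -0.416]
ft_force: [-0.6, 0.1, 0.0]
grip_width: 0.326
```

Run:
```python
from h import *
p=np.load("p.npy"); todo(B2W(p,[-.146,0,.080])[0],p[2]); print(get_obs()["joint_pos"].round(2),get_obs()["clock"],get_obs()["grip_width"])
for n,(y0,x0) in dict(scene=(110,190),top=(150,220)).items():
    c=camera(n); cv2.imwrite(f"pics/{n}2.png",cv2.resize(c["img"][y0:y0+130,x0:x0+150],None,fx=4.5,fy=4.5,interpolation=cv2.INTER_CUBIC))
```

```text
tool delta [ 0.038   0.0019 -0.0006] pos [ 0.5909 -0.0902  0.1181]
axes [[0.006, 0.003, -1.0], [-0.949, -0.316, -0.007], [-0.316, 0.949, 0.001]]
turn about tool x (down): -0.01083445418329565
[-0.37  0.36  0.56  1.68 -0.21  1.15  2.13] 3.35 0.3257499517699025
```

View pics/scene2.png

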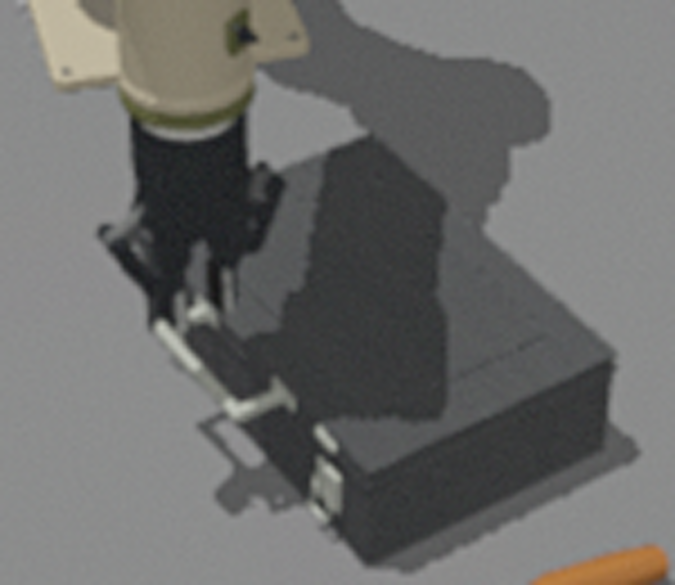

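View pics/top2.png

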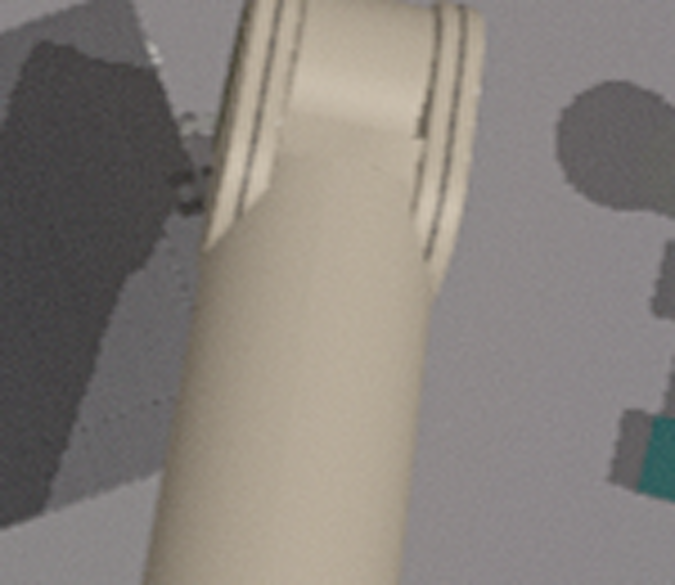

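play_rows --increments "0.015 0.002 0 0;0.015 0 0 0;0.01 0 0 0;0 0 0 0"

```text
clock: 3.85
position: [0.592, -0.0911, 0.0796]
ee_rot: [0.577, -0.41, -0.57, -0.418]
ft_force: [0.1, 0.4, 0.2]
grip_width: 0.322
```

Run:
```python
from h import *
p=np.load("p.npy"); todo(B2W(p,[-.146,0,.080])[0],p[2]); print(get_obs()["ft_force"])
for n,(y0,x0) in dict(scene=(140,190)).items():
    c=camera(n); cv2.imwrite(f"pics/{n}3.png",cv2.resize(c["img"][y0:y0+90,x0:x0+120],None,fx=6.5,fy=6.5,interpolation=cv2.INTER_CUBIC))
```

```text
tool delta [-0.0004  0.0024  0.0006] pos [ 0.592  -0.0911  0.0796]
axes [[0.013, 0.003, -1.0], [-0.949, -0.315, -0.014], [-0.315, 0.949, -0.001]]
turn about tool x (down): -0.012077710057882829
[0.09995703 0.38522659 0.19597507]
```

View pics/scene3.png

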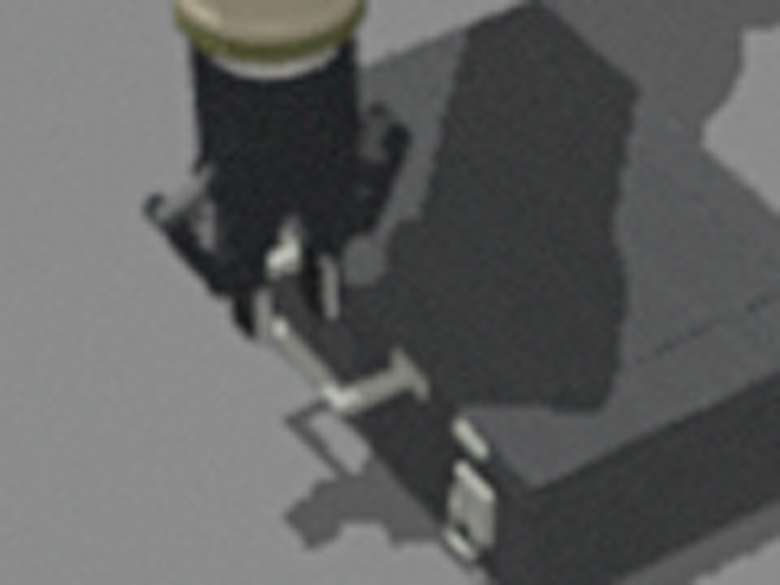

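Fingers straddle the bar (bar passes between the pads at about (275,325)). Close.

play_rows --increments "0 0 0 0;0 0 0 0;0 0 0 0;0 0 0 0;0 0 0 0" --hand 1 --squeeze 40

```text
clock: 4.4
position: [0.5934, -0.0915, 0.0819]
ee_rot: [0.577, -0.41, -0.569, -0.418]
ft_force: [0.2, 0.0, 0.5]
grip_width: -0.004
```

```bash
cat >> h.py <<'E'
def arc(th0,th1,n,y=0):
    # bar arc in tool frame rows from the actual pose, corrected to geometric
    p=np.load("p.npy"); P,R=tool(); l=[]
    h=np.array([.105,y,.085]); 
    ths=np.linspace(th0,th1,n+1)[1:]
    d=.024
    pts=[B2W(p,[h[0]-.251*np.cos(t+d),y,h[2]+.251*np.sin(t+d)-.011])[0] for t in ths]
    q=P
    for t,x in zip(ths,pts): print(round(t,3),(R.T@(x-q)).round(4)); q=x
def boxpos():
    p=np.load("p.npy"); P,R=tool(); g=P-R[:,0]*.011; a=p[2]; d=g[:2]-p[:2]
    b=np.array([d[0]*np.cos(a)+d[1]*np.sin(a),-d[0]*np.sin(a)+d[1]*np.cos(a),g[2]]); 
    r=np.hypot(b[0]-.105,b[2]-.085); th=np.arctan2(b[2]-.085,.105-b[0])-.024
    rs=np.hypot(b[0]-.045,b[2]-.077); ts=np.arctan2(b[2]-.077,.045-b[0])
    o=get_obs(); print("grasp box",b.round(4),"lid r,th",r.round(4),th.round(3),"stay r,th",rs.round(4),ts.round(3),"F",o["ft_force"].round(1),"w",round(o["grip_width"],3),"t",o["clock"])
E
python3 - <<'E'
from h import *
boxpos(); print(tool()[1].T.round(3)); arc(0,1.8,22)
E
```

```text
grasp box [-0.1474 -0.0034  0.0929] lid r,th 0.2525 0.007 stay r,th 0.1931 0.082 F [0.2 0.  0.5] w -0.004 t 4.4
[[ 0.016  0.003 -1.   ]
 [-0.949 -0.315 -0.017]
 [-0.315  0.949 -0.002]]
0.082 [-0.0187  0.0033  0.0028]
0.164 [-0.0203 -0.0003  0.003 ]
0.245 [-0.02   -0.0003  0.0046]
0.327 [-0.0196 -0.0002  0.0062]
0.409 [-0.019  -0.0002  0.0078]
0.491 [-0.0183 -0.0002  0.0093]
0.573 [-0.0175 -0.0002  0.0108]
0.655 [-0.0165 -0.0001  0.0122]
0.736 [-0.0155 -0.0001  0.0135]
0.818 [-0.0143 -0.0001  0.0147]
0.9 [-0.0131 -0.      0.0158]
0.982 [-0.0117  0.      0.0168]
1.064 [-0.0103  0.      0.0177]
1.145 [-0.0088  0.0001  0.0185]
1.227 [-0.0073  0.0001  0.0192]
1.309 [-0.0057  0.0002  0.0197]
1.391 [-0.0041  0.0002  0.0201]
1.473 [-0.0024  0.0002  0.0204]
1.555 [-0.0007  0.0002  0.0205]
1.636 [0.0009 0.0003 0.0205]
1.718 [0.0026 0.0003 0.0204]
1.8 [0.0043 0.0003 0.0201]
```

Run:
```python
from h import *
p=np.load("p.npy")
c=camera("scene"); im=cv2.resize(c["img"][160:230,200:290],None,fx=8,fy=8,interpolation=cv2.INTER_CUBIC)
P,R=tool()
for X,col in [(P,(0,0,255)),(P+R[:,0]*.008,(0,255,0)),(P-R[:,0]*.011,(255,0,0)),(B2W(p,[-.146,0,.091])[0],(0,255,255))]:
    q=(proj(c,X)[0]+.5-[200,160])*8; cv2.circle(im,tuple(int(v) for v in q),4,col,1); print(q)
cv2.imwrite("pics/s4.png",im)
```

```text
[284.42934433 285.80001464]
[285.21594914 300.6781212 ]
[283.33928209 265.1736171 ]
[281.87493638 262.34069584]
```

View pics/s4.png

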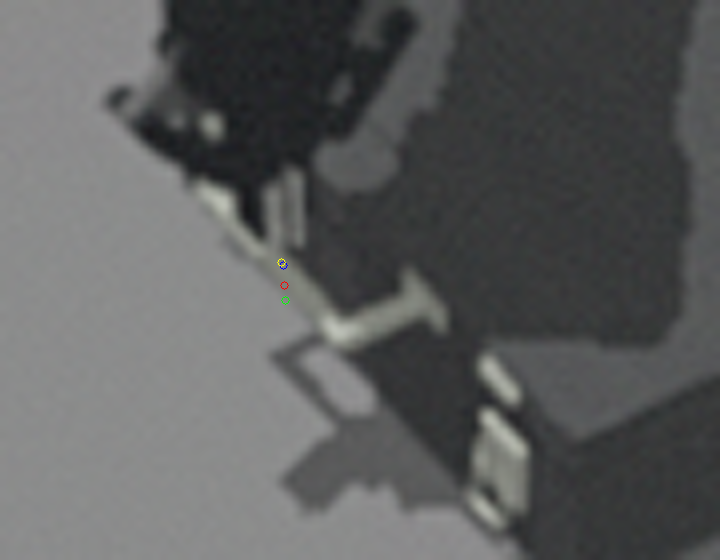

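play_rows --increments "0 0 0 0;0 0 0 0;0 0 0 0;-0.03 0 0 0;-0.03 0 0 0;-0.03 0 0 0;0 0 0 0" --hand 0.35

```text
clock: 5.15
position: [0.591, -0.0918, 0.1741]
ee_rot: [0.577, -0.41, -0.57, -0.418]
ft_force: [0.4, -0.4, -0.2]
grip_width: 0.325
```

Run:
```python
from h import *
p=np.load("p.npy")
boxpos()
c=camera("scene"); im=cv2.resize(c["img"][120:230,190:310],None,fx=6.5,fy=5.4,interpolation=cv2.INTER_CUBIC) if 0 else cv2.resize(c["img"][130:230,190:310],None,fx=6,fy=6,interpolation=cv2.INTER_CUBIC)
P,R=tool()
for X,col in [(P,(0,0,255)),(P+R[:,0]*.008,(0,255,0)),(P-R[:,0]*.011,(255,0,0)),(P-R[:,0]*.065,(255,0,255)),(B2W(p,[-.146,0,.091])[0],(0,255,255))]:
    q=(proj(c,X)[0]+.5-[190,130])*6; cv2.circle(im,tuple(int(v) for v in q),4,col,1); print(q)
cv2.imwrite("pics/s5.png",im)
```

```text
grasp box [-0.1469 -0.0011  0.1851] lid r,th 0.2711 0.354 stay r,th 0.2203 0.513 F [ 0.4 -0.4 -0.2] w 0.325 t 5.15
[266.12328762 260.75673989]
[266.73767303 272.78002146]
[265.27165811 244.0829124 ]
[260.97249831 159.77235108]
[271.40620228 376.75552188]
```

View pics/s5.png

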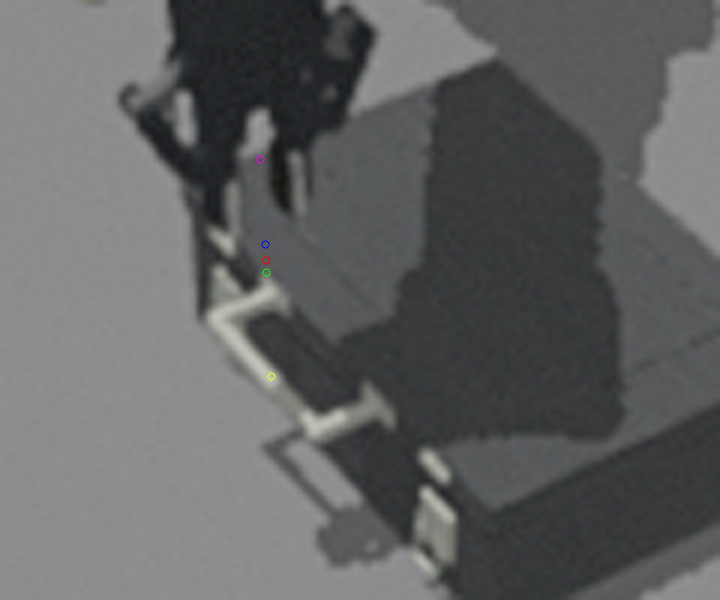

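Run:
```python
from h import *
p=np.load("p.npy")
c=camera("scene");t=camera("top")
a=onz(t,np.array([617,283])*.64,.22)[0]; b=onz(t,np.array([562,285])*.64,0)[0]; print("shaker top",a,"shadow",b,(a-b)/.22)
for z in(.06,.1,.12): print(z,onz(t,np.array([617,283])*.64,z))
# where bar ends & gripper TCP shadows would land in scene crop
def sh(X,d): X=np.array(X); return X-d*X[2]
d=(a-b)/.22; d[2]=1
P,R=tool()
for n,X in dict(barL=B2W(p,[-.146,.055,.091])[0],barR=B2W(p,[-.146,-.055,.091])[0],tip=P+R[:,0]*.008,tipback=P).items():
    print(n,(proj(c,sh(X,d))[0]+.5-[190,130])*6)
im=cv2.resize(c["img"][185:235,220:290],None,fx=11,fy=11,interpolation=cv2.INTER_CUBIC); cv2.imwrite("pics/s6.png",im)
im=cv2.resize(t["img"][130:230,220:350],None,fx=6,fy=6,interpolation=cv2.INTER_CUBIC); cv2.imwrite("pics/t6.png",im)
```

```text
shaker top [ 0.59336024 -0.3924289   0.22      ] shadow [ 0.61627313 -0.3674632   0.        ] [-0.10414951 -0.11348049  1.        ]
0.06 [[ 0.61100486 -0.45788246  0.06      ]]
0.1 [[ 0.6065937  -0.44151907  0.1       ]]
0.12 [[ 0.60438813 -0.43333738  0.12      ]]
barL [246.368494   447.96196454]
barR [354.46110111 568.52032946]
tip [316.93346074 512.62805169]
tipback [318.8555382  513.32268695]
```

View pics/s6.png

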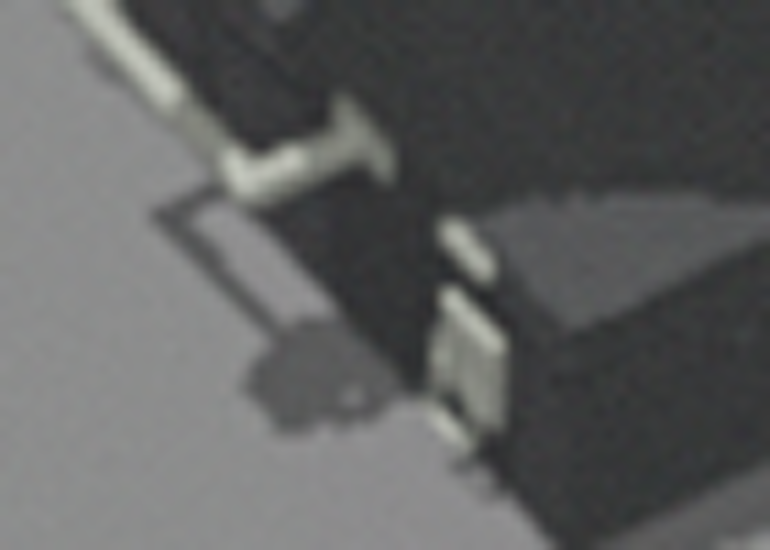

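View pics/t6.png

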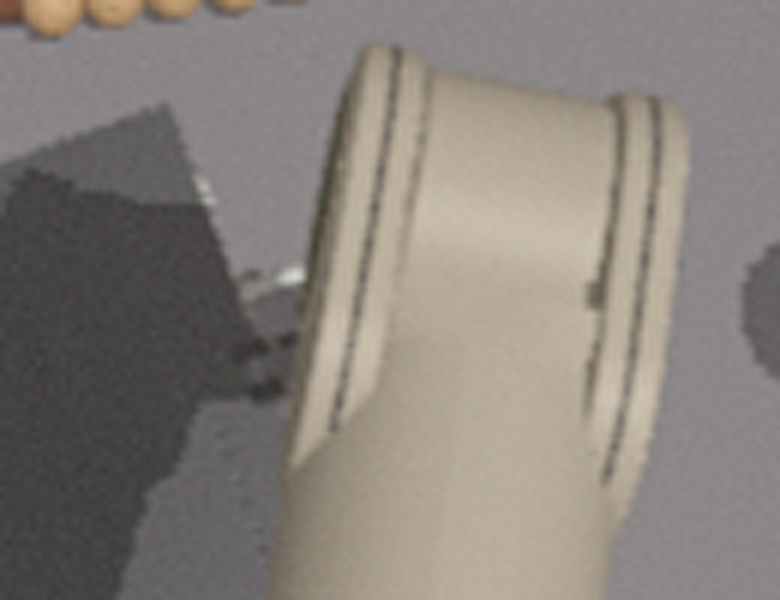

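Run:
```python
from h import *
p=np.load("p.npy")
c=camera("scene");t=camera("top")
q=np.array([160,215])/11+[220,185]-.45
b=onz(c,[q],0)[0]; X=B2W(p,[-.146,.055,.091])[0]; d=(X-b)/.091; d[2]=1; print("light",d)
P,R=tool()
# tool axis hypothesis
q=np.array([322,375])/11+[220,185]-.45
b=onz(c,[q],0)[0]; print("blob",b)
for h in(.25,.3,.35): print(h, b+d*h)
print("P",P)
g=onz(t,[np.array([257,370])/6+[220,130]],.25)[0]; print("knuckle at .25",g)
rel=g[:2]-P[:2]; print("in tool y,z",R[:2,1]@rel,R[:2,2]@rel)
# scene ray: midpoint of finger tips
q=np.array([266,224])/6+[190,130]-.45
for z in (.16,.17,.175,.18,.19,.2): print(z,onz(c,[q],z)[0])
```

```text
light [-0.13380519 -0.23913009  1.        ]
blob [ 0.62710283 -0.05627001  0.        ]
0.25 [ 0.59365153 -0.11605254  0.25      ]
0.3 [ 0.58696127 -0.12800904  0.3       ]
0.35 [ 0.58027101 -0.13996554  0.35      ]
P [ 0.58831776 -0.09105642  0.1687093 ]
knuckle at .25 [ 0.57131951 -0.03902277  0.25      ]
in tool y,z -0.00024386158120889677 0.05473920832370862
0.16 [ 0.54844739 -0.08238062  0.16      ]
0.17 [ 0.56004261 -0.08465213  0.17      ]
0.175 [ 0.56584021 -0.08578788  0.175     ]
0.18 [ 0.57163782 -0.08692364  0.18      ]
0.19 [ 0.58323304 -0.08919515  0.19      ]
0.2 [ 0.59482825 -0.09146666  0.2       ]
```

play_rows --increments "0.03 0 0 0;0.03 0 0 0;0.03 0 0 0;0.02 0 0 0;0 0 0 0;0 0 0 0"

```text
clock: 6.0
position: [0.5862, -0.0907, 0.0507]
ee_rot: [-0.573, 0.414, 0.574, 0.414]
ft_force: [0.8, -0.6, 1.1]
grip_width: 0.323
```

play_rows --increments "0 0 0 0;0 0 0 0;0 0 0 0;0 0 0 0;0 0 0 0" --hand 1

```text
clock: 6.5
position: [0.5869, -0.0922, 0.0533]
ee_rot: [0.573, -0.414, -0.573, -0.415]
ft_force: [-1.0, -0.7, -2.5]
grip_width: 0.101
```

Run:
```python
from h import *
boxpos();boxpos();print(tool())
c=camera("scene"); im=cv2.resize(c["img"][150:230,200:300],None,fx=7,fy=7,interpolation=cv2.INTER_CUBIC);cv2.imwrite("pics/s7.png",im)
```

```text
grasp box [-0.146   0.0027  0.0643] lid r,th 0.2519 -0.106 stay r,th 0.1914 -0.066 F [-1.  -0.7 -2.5] w 0.101 t 6.5
grasp box [-0.146   0.0027  0.0643] lid r,th 0.2519 -0.106 stay r,th 0.1914 -0.066 F [-1.  -0.7 -2.5] w 0.101 t 6.5
(array([ 0.58692109, -0.09217803,  0.05332457]), array([[ 1.65016355e-03, -9.49618040e-01, -3.13405256e-01],
       [ 7.65598854e-04, -3.13404392e-01,  9.49619451e-01],
       [-9.99998345e-01, -1.80697011e-03,  2.09857980e-04]]))
```

View pics/s7.png

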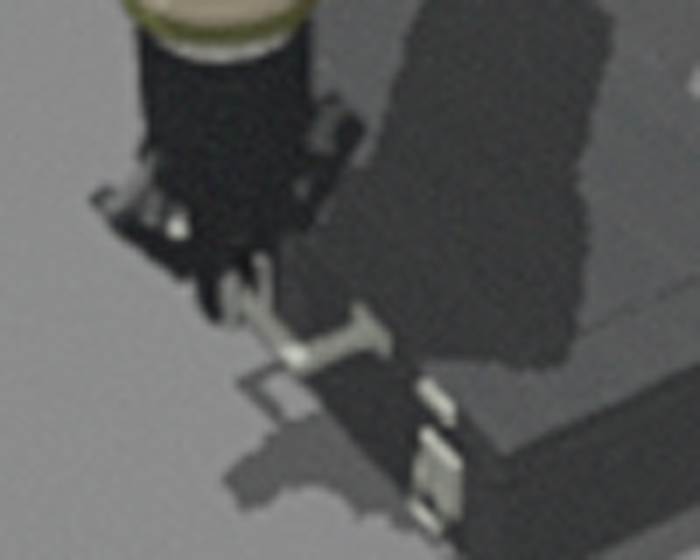

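play_rows --increments "-0.0205 0 0.0013 0;-0.0203 0 0.003 0;-0.02 0 0.0046 0;-0.0196 0 0.0062 0;-0.019 0 0.0078 0;0 0 0 0"

```text
clock: 7.15
position: [0.5791, -0.0689, 0.1558]
ee_rot: [0.573, -0.414, -0.573, -0.414]
ft_force: [-1.6, -1.7, -4.8]
grip_width: 0.099
```

```bash
cat >> h.py <<'E'
GO=.038
def boxpos():
    p=np.load("p.npy"); P,R=tool(); g=P-R[:,0]*GO; a=p[2]; d=g[:2]-p[:2]
    b=np.array([d[0]*np.cos(a)+d[1]*np.sin(a),-d[0]*np.sin(a)+d[1]*np.cos(a),g[2]]); 
    r=np.hypot(b[0]-.105,b[2]-.085); th=np.arctan2(b[2]-.085,.105-b[0])-.024
    rs=np.hypot(b[0]-.045,b[2]-.077); ts=np.arctan2(b[2]-.077,.045-b[0])
    o=get_obs(); print("grasp box",b.round(4),"lid r,th",r.round(4),th.round(3),"stay r,th",rs.round(4),ts.round(3),"F",o["ft_force"].round(1),"w",round(o["grip_width"],3),"t",o["clock"])
    return th,ts
def arcrows(ths,c=(.105,.085),r=.251,d=.024,y=None):
    p=np.load("p.npy"); P,R=tool(); q=P-R[:,0]*GO
    if y is None:
        a=p[2]; y=-(q[0]-p[0])*np.sin(a)+(q[1]-p[1])*np.cos(a)
    for t in ths:
        x=B2W(p,[c[0]-r*np.cos(t+d),y,c[1]+r*np.sin(t+d)])[0]
        print(round(t,3),(R.T@(x-q)).round(4)); q=x
E
python3 - <<'E'
from h import *
t,_=boxpos(); arcrows(np.arange(t+.08,1.0,.08))
c=camera("scene"); im=cv2.resize(c["img"][110:240,190:340],None,fx=4.5,fy=4.5,interpolation=cv2.INTER_CUBIC);cv2.imwrite("pics/s8.png",im)
E
```

```text
grasp box [-0.1214  0.0026  0.1938] lid r,th 0.2512 0.424 stay r,th 0.2033 0.612 F [-1.6 -1.7 -4.8] w 0.099 t 7.15
0.504 [-0.0176  0.0001  0.0096]
0.584 [-0.0169  0.0001  0.0108]
0.664 [-0.016   0.0001  0.0121]
0.744 [-0.015   0.0001  0.0134]
0.824 [-0.0139  0.0002  0.0145]
0.904 [-0.0127  0.0002  0.0156]
0.984 [-0.0114  0.0002  0.0165]
```

View pics/s8.png

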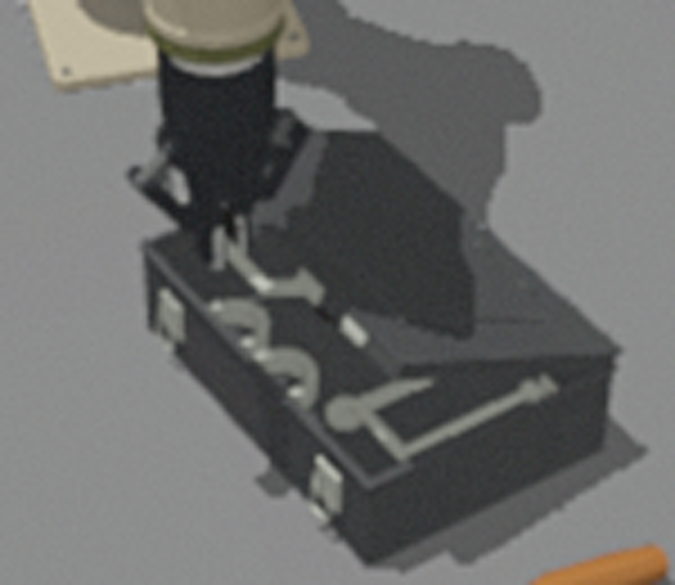

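play_rows --increments "-0.0176 0 0.0096 0;-0.0169 0 0.0108 0;-0.016 0 0.0121 0;-0.015 0 0.0134 0;-0.0139 0 0.0145 0;-0.0127 0 0.0156 0;-0.0114 0 0.0165 0;0 0 0 0"

```text
clock: 8.0
position: [0.5491, 0.0206, 0.2635]
ee_rot: [0.575, -0.415, -0.571, -0.415]
ft_force: [-0.8, -0.6, -4.4]
grip_width: 0.097
```

Run:
```python
from h import *
t,_=boxpos(); arcrows(np.arange(t+.08,2.06,.08)); print(get_obs()["joint_pos"].round(2))
```

```text
grasp box [-0.0269  0.0018  0.3015] lid r,th 0.2535 1.0 stay r,th 0.2357 1.261 F [-0.8 -0.6 -4.4] w 0.097 t 8.0
1.08 [-0.0077  0.0003  0.0188]
1.16 [-0.0084  0.0002  0.0182]
1.24 [-0.0069  0.0003  0.0188]
1.32 [-0.0054  0.0003  0.0193]
1.4 [-0.0038  0.0003  0.0197]
1.48 [-0.0022  0.0003  0.0199]
1.56 [-0.0006  0.0003  0.0201]
1.64 [0.001  0.0003 0.02  ]
1.72 [0.0026 0.0003 0.0199]
1.8 [0.0042 0.0003 0.0196]
1.88 [0.0057 0.0003 0.0192]
1.96 [0.0072 0.0003 0.0187]
2.04 [0.0087 0.0003 0.0181]
[-0.59  0.13  0.52  1.6  -0.07  1.42  1.83]
```

play_rows --increments "-0.0077 0 0.0188 0;-0.0084 0 0.0182 0;-0.0069 0 0.0188 0;-0.0054 0 0.0193 0;-0.0038 0 0.0197 0;-0.0022 0 0.0199 0;0 0 0 0"

```text
clock: 8.7
position: [0.5122, 0.131, 0.302]
ee_rot: [0.576, -0.415, -0.569, -0.416]
ft_force: [1.7, 0.6, -5.7]
grip_width: 0.089
```

Run:
```python
from h import *
t,_=boxpos(); arcrows(np.arange(t+.08,2.06,.08)); print(get_obs()["joint_pos"].round(2))
```

```text
grasp box [0.0896 0.0008 0.34  ] lid r,th 0.2554 1.487 stay r,th 0.2667 1.739 F [ 1.7  0.6 -5.7] w 0.089 t 8.7
1.567 [0.0039 0.0004 0.0204]
1.647 [0.0011 0.0004 0.02  ]
1.727 [0.0027 0.0004 0.0199]
1.807 [0.0042 0.0004 0.0196]
1.887 [0.0058 0.0004 0.0192]
1.967 [0.0073 0.0004 0.0187]
2.047 [0.0088 0.0004 0.018 ]
[-0.74  0.07  0.42  1.58 -0.02  1.49  1.57]
```

play_rows --increments "0.001 0 0.0204 0;0.001 0 0.02 0;0.0027 0 0.0199 0;0.0042 0 0.0196 0;0.0058 0 0.0192 0;0.0073 0 0.0187 0;0.006 0 0.012 0;0 0 0 0"

```text
clock: 9.5
position: [0.4712, 0.2548, 0.2739]
ee_rot: [0.574, -0.416, -0.568, -0.417]
ft_force: [-0.4, 0.9, -0.5]
grip_width: 0.097
```

Run:
```python
from h import *
t,_=boxpos(); print(get_obs()["joint_pos"].round(2))
c=camera("scene"); im=cv2.resize(c["img"][60:240,190:400],None,fx=3.3,fy=3.3,interpolation=cv2.INTER_CUBIC);cv2.imwrite("pics/s9.png",im)
boxpos()
```

```text
grasp box [ 0.22   -0.0008  0.3119] lid r,th 0.2543 2.016 stay r,th 0.2929 2.211 F [-0.4  0.9 -0.5] w 0.097 t 9.5
[-0.87  0.09  0.31  1.61 -0.02  1.44  1.32]
grasp box [ 0.2189 -0.0009  0.3124] lid r,th 0.2544 2.011 stay r,th 0.2927 2.207 F [-1.7  0.8  0. ] w 0.093 t 9.55
```

View pics/s9.png

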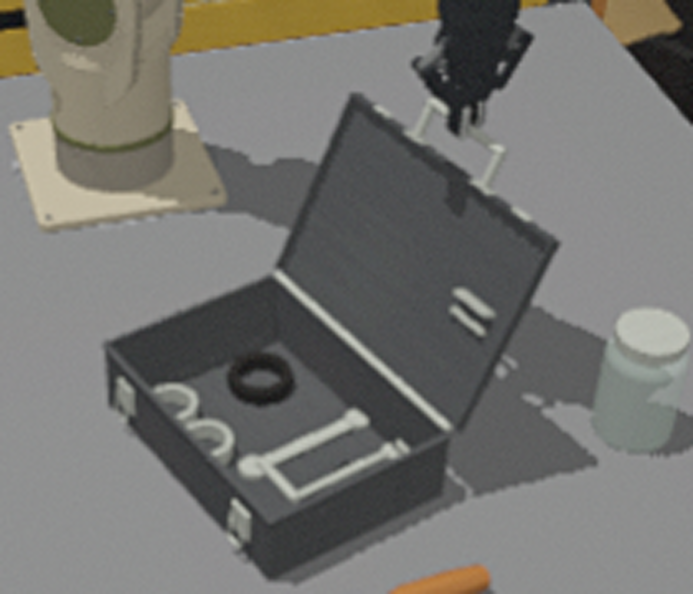

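play_rows --increments "0 0 0 0;0 0 0 0;0 0 0 0;-0.02 0 0 0;-0.03 0 0 0;-0.03 0 0 0;0 0 0 0" --hand 0.35

```text
clock: 10.25
position: [0.4735, 0.2482, 0.359]
ee_rot: [0.573, -0.418, -0.566, -0.421]
ft_force: [-1.0, 0.0, -1.2]
grip_width: 0.326
```

Run:
```python
from h import *
p=np.load("p.npy"); boxpos(); print(tool()[0])
c=camera("scene"); im=cv2.resize(c["img"][60:240,190:400],None,fx=3.3,fy=3.3,interpolation=cv2.INTER_CUBIC)
cr=lambda X:tuple(int(v) for v in (proj(c,X)[0]+.5-[190,60])*3.3)
d=.024
for t,col in((2.0,(0,255,0)),(2.1,(0,0,255))):
    for y in(-.055,.055): cv2.circle(im,cr(B2W(p,[.105-.251*np.cos(t+d),y,.085+.251*np.sin(t+d)])[0]),3,col,1)
for y in(-.135,-.1,-.073): cv2.circle(im,cr(B2W(p,[-.065,y,.077])[0]),3,(0,255,255),1)
cv2.circle(im,cr(B2W(p,[.045,-.132,.077])[0]),3,(255,0,255),1)
cv2.imwrite("pics/s10.png",im)
todo(B2W(p,[-.065,-.100,.30])[0],p[2])
```

```text
grasp box [ 0.213  -0.0008  0.397 ] lid r,th 0.3302 1.88 stay r,th 0.3614 2.054 F [-1.   0.  -1.2] w 0.326 t 10.25
[0.47346263 0.24822164 0.3590127 ]
tool delta [ 0.0597 -0.1076 -0.2739] pos [0.4731 0.2479 0.3571]
axes [[0.009, -0.005, -1.0], [-0.955, -0.296, -0.007], [-0.296, 0.955, -0.007]]
turn about tool x (down): -0.03148217482408966
```

View pics/s10.png

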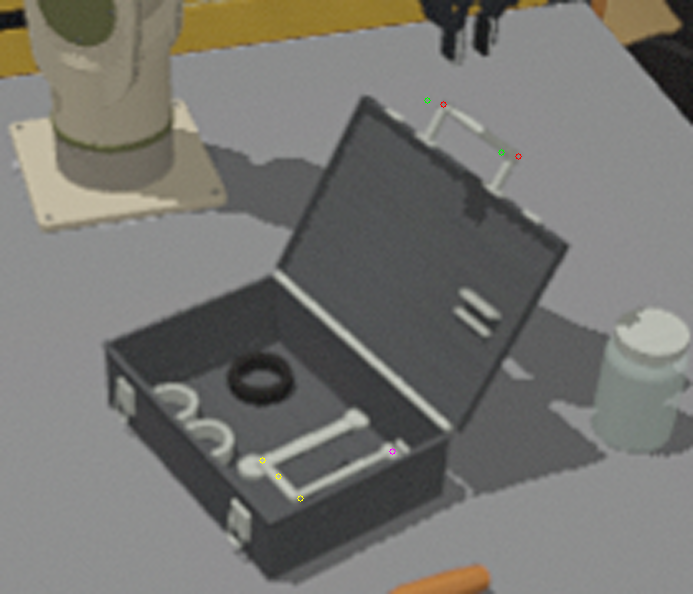

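play_rows --increments "0 -0.011 -0.027 -0.03;0 -0.011 -0.027 0;0 -0.011 -0.027 0;0 -0.011 -0.027 0;0 -0.011 -0.027 0;0 -0.011 -0.027 0;0 -0.011 -0.027 0;0.02 -0.011 -0.027 0;0.03 -0.01 -0.027 0;0.03 -0.01 -0.027 0;0.03 0 0 0;0.03 0 0 0;0 0 0 0" --hand 0.42

```text
clock: 11.6
position: [0.668, 0.0067, 0.2041]
ee_rot: [0.577, -0.417, -0.571, -0.409]
ft_force: [-0.1, 0.2, -0.7]
grip_width: 0.29
```

Run:
```python
from h import *
p=np.load("p.npy"); boxpos(); todo(B2W(p,[-.065,-.100,.041])[0],p[2]);print(get_obs()["joint_pos"].round(2))
```

```text
grasp box [-0.0785 -0.1063  0.2421] lid r,th 0.2416 0.684 stay r,th 0.2062 0.928 F [-0.1  0.2 -0.7] w 0.29 t 11.6
tool delta [0.1629 0.0057 0.016 ] pos [0.668  0.0067 0.2041]
axes [[0.0, -0.013, -1.0], [-0.948, -0.317, 0.004], [-0.317, 0.948, -0.012]]
turn about tool x (down): -0.00935639337400862
[-0.44  0.46  0.5   1.36 -0.21  1.38  1.95]
```

play_rows --increments "0 0.0055 0.014 0;0.03 0 0 0;0.03 0 0 0;0.03 0 0 0;0 0 0 0;0 0 0 0"

```text
clock: 12.2
position: [0.6603, 0.016, 0.119]
ee_rot: [0.578, -0.416, -0.569, -0.411]
ft_force: [0.7, 0.0, -0.1]
grip_width: 0.294
```

Run:
```python
from h import *
p=np.load("p.npy"); boxpos(); todo(B2W(p,[-.065,-.100,.041])[0],p[2])
c=camera("scene"); im=cv2.resize(c["img"][110:230,190:340],None,fx=5,fy=5,interpolation=cv2.INTER_CUBIC);cv2.imwrite("pics/s11.png",im)
boxpos()
```

```text
grasp box [-0.0671 -0.1019  0.157 ] lid r,th 0.1866 0.372 stay r,th 0.1377 0.62 F [ 0.7  0.  -0.1] w 0.294 t 12.2
tool delta [0.0779 0.0022 0.0038] pos [0.6603 0.016  0.119 ]
axes [[0.007, -0.013, -1.0], [-0.949, -0.316, -0.002], [-0.316, 0.949, -0.015]]
turn about tool x (down): -0.010996971353442575
grasp box [-0.067  -0.1019  0.1569] lid r,th 0.1865 0.372 stay r,th 0.1376 0.62 F [ 0.  -0.2  0.5] w 0.285 t 12.25
```

View pics/s11.png

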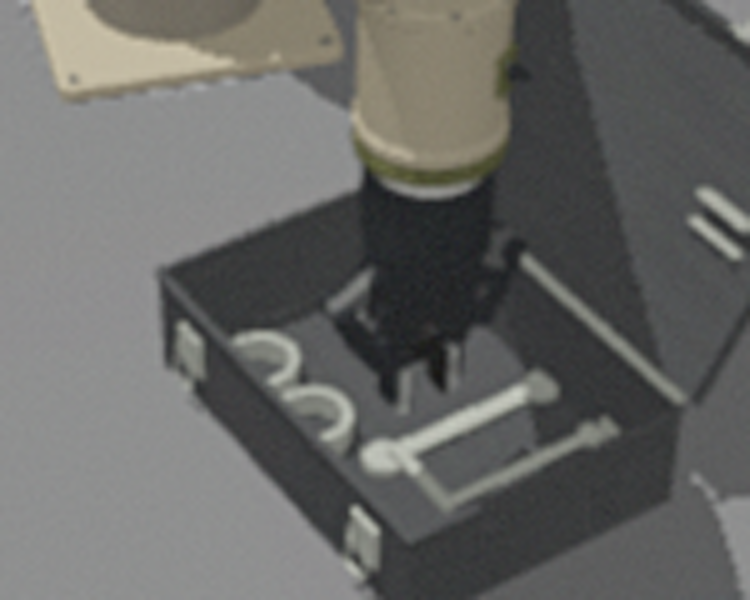

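play_rows --increments "0.02 0.002 0.003 0;0.02 0 0 0;0 0 0 0;0 0 0 0"

```text
clock: 12.65
position: [0.6625, 0.018, 0.0874]
ee_rot: [0.581, -0.413, -0.566, -0.414]
ft_force: [0.7, 0.7, 0.0]
grip_width: 0.289
```

Run:
```python
from h import *
p=np.load("p.npy"); boxpos(); todo(B2W(p,[-.065,-.100,.041])[0],p[2])
c=camera("scene"); im=cv2.resize(c["img"][160:230,230:320],None,fx=8,fy=8,interpolation=cv2.INTER_CUBIC);cv2.imwrite("pics/s12.png",im)
```

```text
grasp box [-0.0659 -0.1042  0.1254] lid r,th 0.1756 0.208 stay r,th 0.121 0.412 F [0.7 0.7 0. ] w 0.289 t 12.65
tool delta [0.0463 0.0053 0.0022] pos [0.6625 0.018  0.0874]
axes [[0.018, -0.011, -1.0], [-0.949, -0.316, -0.013], [-0.316, 0.949, -0.016]]
turn about tool x (down): -0.01093500935933811
```

View pics/s12.png

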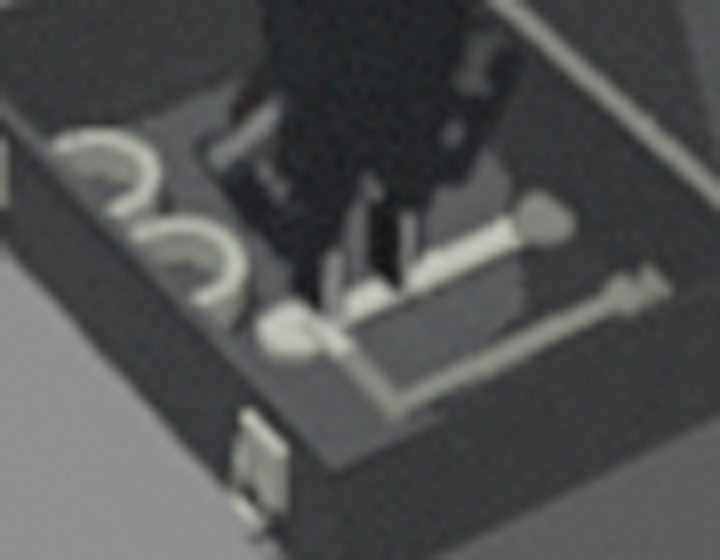

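play_rows --increments "0.02 0.004 0.002 -0.01;0.02 0.001 0 0;0.014 0 0 0;0 0 0 0;0 0 0 0"

```text
clock: 13.2
position: [0.6629, 0.0179, 0.0397]
ee_rot: [0.586, -0.408, -0.566, -0.413]
ft_force: [0.2, 0.3, -0.1]
grip_width: 0.287
```

Run:
```python
from h import *
p=np.load("p.npy"); boxpos(); todo(B2W(p,[-.065,-.100,.033])[0],p[2])
c=camera("scene"); im=cv2.resize(c["img"][160:230,230:320],None,fx=8,fy=8,interpolation=cv2.INTER_CUBIC);cv2.imwrite("pics/s13.png",im)
```

```text
grasp box [-0.0661 -0.1041  0.0777] lid r,th 0.1712 -0.067 stay r,th 0.1111 0.006 F [ 0.2  0.3 -0.1] w 0.287 t 13.2
tool delta [0.0066 0.0051 0.0019] pos [0.6629 0.0179 0.0397]
axes [[0.028, -0.01, -1.0], [-0.945, -0.326, -0.023], [-0.326, 0.945, -0.018]]
turn about tool x (down): -0.0007558398859963678
```

View pics/s13.png

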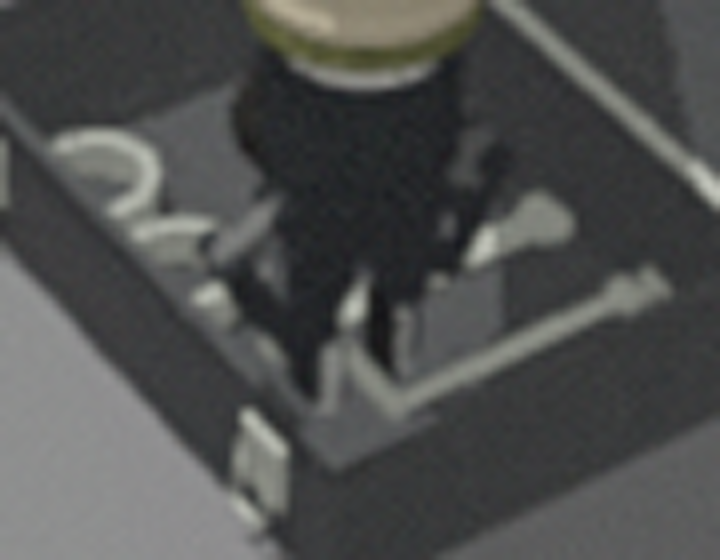

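play_rows --increments "0.005 0.003 0.001 0;0 0 0 0;0 0 0 0;0 0 0 0;0 0 0 0;0 0 0 0" --hand 1 --squeeze 30

```text
clock: 13.85
position: [0.6609, 0.0172, 0.0366]
ee_rot: [0.586, -0.407, -0.565, -0.414]
ft_force: [0.9, -1.0, -1.0]
grip_width: 0.1
```

Run:
```python
from h import *
boxpos();P,R=tool();print(R.T.round(3)); import h; h.GO=float(P[2]*-1+.077); print(h.GO); _,t=boxpos(); arcrows(np.arange(.12,1.76,.12),c=(.045,.077),r=.110,d=0)
```

```text
grasp box [-0.066  -0.1019  0.0746] lid r,th 0.1713 -0.085 stay r,th 0.1111 -0.022 F [ 0.9 -1.  -1. ] w 0.1 t 13.85
[[ 0.031 -0.01  -0.999]
 [-0.945 -0.325 -0.026]
 [-0.325  0.946 -0.02 ]]
0.040388175268771705
grasp box [-0.066  -0.1018  0.077 ] lid r,th 0.1712 -0.071 stay r,th 0.111 -0.0 F [ 0.9 -1.  -1. ] w 0.1 t 13.85
0.12 [-0.0132 -0.0003  0.0015]
0.24 [-0.013  -0.0003  0.0021]
0.36 [-0.0127 -0.0003  0.0037]
0.48 [-0.0121 -0.0003  0.0051]
0.6 [-0.0114 -0.0003  0.0066]
0.72 [-0.0106 -0.0003  0.0079]
0.84 [-0.0096 -0.0002  0.0091]
0.96 [-0.0084 -0.0002  0.0102]
1.08 [-0.0071 -0.0002  0.0111]
1.2 [-0.0057 -0.0001  0.0119]
1.32 [-0.0043 -0.0001  0.0125]
1.44 [-0.0028 -0.0001  0.0129]
1.56 [-0.0012 -0.      0.0131]
1.68 [0.0004 0.     0.0132]
```

Gripped (width 0.10). Swing the stay up.

play_rows --increments "-0.0132 0 0.001 0;-0.013 0 0.0021 0;-0.0127 0 0.0037 0;-0.0121 0 0.0051 0;-0.0114 0 0.0066 0;-0.0106 0 0.0079 0;-0.0096 0 0.0091 0;0 0 0 0"

```text
clock: 14.65
position: [0.648, 0.0563, 0.1259]
ee_rot: [0.589, -0.405, -0.563, -0.415]
ft_force: [2.3, 0.6, -1.5]
grip_width: 0.1
```

```bash
sed -i 's/^GO=.*/GO=.0395/' h.py
python3 - <<'E'
from h import *
_,t=boxpos(); print(tool()[1].T.round(3)); arcrows(np.arange(t+.12,1.76,.12),c=(.045,.077),r=.110,d=0)
E
```

```text
grasp box [-0.0248 -0.1022  0.1653] lid r,th 0.1526 0.53 stay r,th 0.1126 0.902 F [ 2.3  0.6 -1.5] w 0.1 t 14.65
[[ 0.038 -0.009 -0.999]
 [-0.944 -0.327 -0.033]
 [-0.327  0.945 -0.021]]
1.022 [-0.0058 -0.0002  0.0123]
1.142 [-0.0064 -0.0002  0.0115]
1.262 [-0.005  -0.0002  0.0122]
1.382 [-0.0035 -0.0001  0.0127]
1.502 [-0.002  -0.0001  0.013 ]
1.622 [-0.0004 -0.      0.0132]
1.742 [0.0012 0.     0.0131]
```

play_rows --increments "-0.0065 0 0.0118 0;-0.0064 0 0.0115 0;-0.005 0 0.0122 0;-0.0035 0 0.0127 0;-0.002 0 0.013 0;0 0 0 0"

```text
clock: 15.25
position: [0.6288, 0.114, 0.1517]
ee_rot: [0.591, -0.405, -0.56, -0.417]
ft_force: [2.4, 0.1, 2.5]
grip_width: 0.096
```

Run:
```python
from h import *
_,t=boxpos(); print(tool()[1].T.round(3)); arcrows([1.62,1.74],c=(.045,.077),r=.110,d=0)
c=camera("scene"); im=cv2.resize(c["img"][90:230,190:350],None,fx=4.2,fy=4.2,interpolation=cv2.INTER_CUBIC);cv2.imwrite("pics/s14.png",im)
```

```text
grasp box [ 0.0362 -0.1026  0.1911] lid r,th 0.1265 0.972 stay r,th 0.1145 1.494 F [2.4 0.1 2.5] w 0.096 t 15.25
[[ 0.045 -0.012 -0.999]
 [-0.945 -0.324 -0.039]
 [-0.323  0.946 -0.026]]
1.62 [0.0039 0.0002 0.0143]
1.74 [0.0011 0.0001 0.0131]
```

View pics/s14.png

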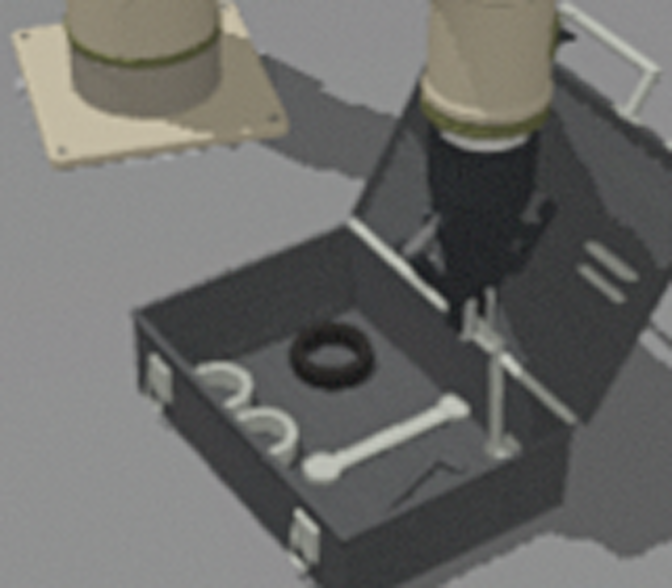

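play_rows --increments "0.001 0 0.013 0;0.001 0 0.012 0;0.001 0 0.007 0;0 0 0 0;0 0 0 0;0 0 0 0"

```text
clock: 15.9
position: [0.6205, 0.1389, 0.1498]
ee_rot: [0.592, -0.408, -0.556, -0.418]
ft_force: [2.6, 0.6, 5.1]
grip_width: 0.103
```

Run:
```python
from h import *
p=np.load("p.npy")
_,t=boxpos(); 
c=camera("scene"); im=cv2.resize(c["img"][150:220,260:340],None,fx=8,fy=8,interpolation=cv2.INTER_CUBIC)
for ts in(1.5,1.6,1.74):
  for y in (-.132,):
    q=(proj(c,B2W(p,[.045-.11*np.cos(ts),y,.077+.11*np.sin(ts)])[0])[0]+.5-[260,150])*8; cv2.circle(im,tuple(int(v) for v in q),3,(0,0,255) if ts>1.7 else (0,255,0),1)
cv2.imwrite("pics/s15.png",im)
```

```text
grasp box [ 0.0627 -0.1028  0.1893] lid r,th 0.1125 1.162 stay r,th 0.1137 1.727 F [2.6 0.6 5.1] w 0.103 t 15.9
```

View pics/s15.png

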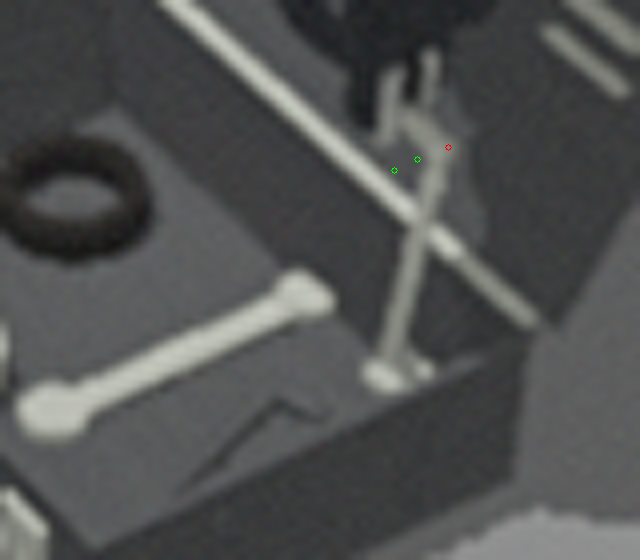

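play_rows --increments "0 0 0.005 0;0 0 0 0;0 0 0 0;0 0 0 0"

```text
clock: 16.35
position: [0.6206, 0.1387, 0.1499]
ee_rot: [0.593, -0.41, -0.553, -0.418]
ft_force: [2.8, -1.1, 5.4]
grip_width: 0.103
```

play_rows --increments "0 0 0 0;0 0 0 0;0 0 0 0;-0.02 0 0 0;-0.02 0 0 0;-0.03 0 0 0;-0.03 0 0 0;0 0 0 0" --hand 0.35

```text
clock: 17.15
position: [0.6098, 0.1426, 0.2469]
ee_rot: [0.589, -0.413, -0.558, -0.414]
ft_force: [0.5, -0.7, -0.9]
grip_width: 0.328
```

Run:
```python
from h import *
p=np.load("p.npy")
boxpos(); print(get_obs()["joint_pos"].round(2))
c=camera("scene"); im=cv2.resize(c["img"][130:220,240:350],None,fx=7,fy=6.5 if 0 else 7,interpolation=cv2.INTER_CUBIC)[:600]
for ts in(1.5,1.6,1.74):
    q=(proj(c,B2W(p,[.045-.11*np.cos(ts),-.132,.077+.11*np.sin(ts)])[0])[0]+.5-[240,130])*7; cv2.circle(im,tuple(int(v) for v in q),3,(0,0,255) if ts>1.7 else (0,255,0),1)
cv2.imwrite("pics/s16.png",im)
d=.024;t=2.1; todo(B2W(p,[.105-.251*np.cos(t+d),0,.36])[0],p[2])
```

```text
grasp box [ 0.0699 -0.0945  0.2864] lid r,th 0.2044 1.374 stay r,th 0.2108 1.689 F [ 0.5 -0.7 -0.9] w 0.328 t 17.15
[-0.7   0.31  0.48  1.45 -0.11  1.39  1.67]
tool delta [-0.1235  0.0938  0.163 ] pos [0.6091 0.1425 0.2447]
axes [[0.034, -0.027, -0.999], [-0.948, -0.316, -0.024], [-0.315, 0.948, -0.036]]
turn about tool x (down): -0.011282321393590866
```

View pics/s16.png

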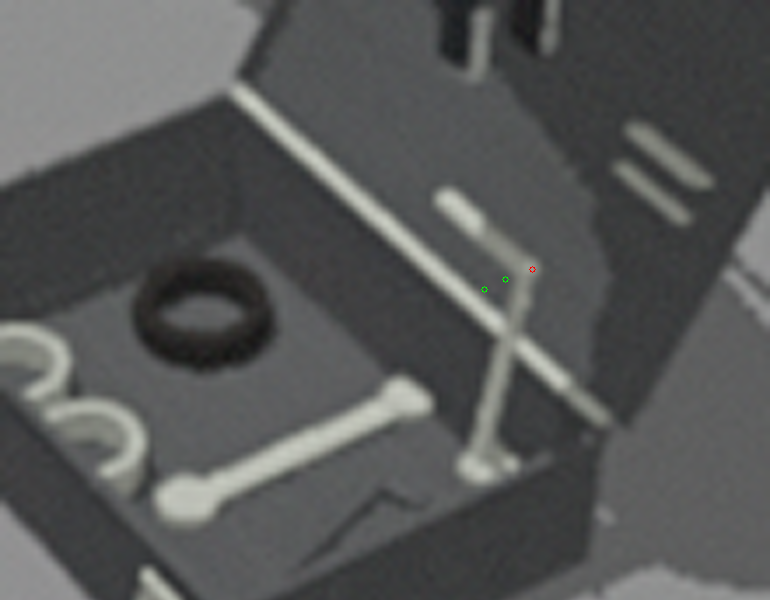

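play_rows --increments "-0.03 0 0 0;-0.03 0 0 0;-0.03 0 0 0;-0.03 0 0 0;0 0.02 0.03 0;0 0.02 0.03 0;0 0.02 0.03 0;0 0.02 0.03 0;0 0.014 0.02 0;0 0 0.02 0;0 0 0 0"

```text
clock: 18.3
position: [0.4544, 0.2719, 0.3454]
ee_rot: [0.585, -0.421, -0.563, -0.404]
ft_force: [0.4, 0.6, -0.5]
grip_width: 0.326
```

Run:
```python
from h import *
p=np.load("p.npy")
boxpos(); print(get_obs()["joint_pos"].round(2))
d=.024;t=2.1; todo(B2W(p,[.105-.251*np.cos(t+d),0,.085+.251*np.sin(t+d)-.0395])[0],p[2])
```

```text
grasp box [0.243  0.0091 0.3849] lid r,th 0.3301 1.978 stay r,th 0.366 2.142 F [ 0.4  0.6 -0.5] w 0.326 t 18.3
[-0.97  0.08  0.35  1.48  0.01  1.6   1.27]
tool delta [ 0.0864 -0.0093 -0.001 ] pos [0.4544 0.2719 0.3454]
axes [[0.012, -0.038, -0.999], [-0.948, -0.318, 0.001], [-0.318, 0.947, -0.04]]
turn about tool x (down): -0.008450648803211225
```

play_rows --increments "0.02 -0.009 -0.001 0;0.025 0 0 0;0 0 0 0;0 0 0 0"

```text
clock: 18.7
position: [0.4636, 0.2704, 0.2966]
ee_rot: [0.585, -0.423, -0.563, -0.402]
ft_force: [-0.1, 0.3, 0.1]
grip_width: 0.325
```

Run:
```python
from h import *
p=np.load("p.npy")
boxpos()
d=.024;t=2.1; todo(B2W(p,[.105-.251*np.cos(t+d),0,.085+.251*np.sin(t+d)-.0395])[0],p[2])
c=camera("scene"); im=cv2.resize(c["img"][50:130,300:390],None,fx=7.5,fy=7.5,interpolation=cv2.INTER_CUBIC)
cv2.imwrite("pics/s17.png",im)
```

```text
grasp box [0.2386 0.0007 0.336 ] lid r,th 0.2844 2.036 stay r,th 0.3234 2.213 F [-0.1  0.3  0.1] w 0.325 t 18.7
tool delta [ 0.0375 -0.0011  0.0015] pos [0.4636 0.2704 0.2966]
axes [[0.008, -0.042, -0.999], [-0.948, -0.319, 0.006], [-0.318, 0.947, -0.042]]
turn about tool x (down): -0.007969746579717052
```

View pics/s17.png

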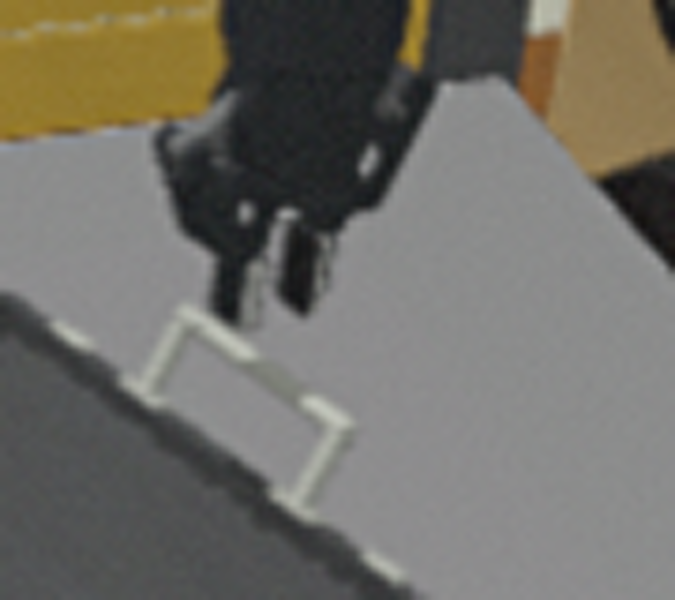

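play_rows --increments "0.02 0 0.001 0;0.018 0 0 0;0 0 0 0;0 0 0 0"

```text
clock: 19.15
position: [0.4655, 0.2698, 0.2621]
ee_rot: [0.585, -0.422, -0.562, -0.404]
ft_force: [1.4, -0.2, 0.5]
grip_width: 0.322
```

Run:
```python
from h import *
p=np.load("p.npy")
boxpos()
d=.024;t=2.1; todo(B2W(p,[.105-.251*np.cos(t+d),0,.085+.251*np.sin(t+d)-.0395])[0],p[2])
c=camera("scene"); im=cv2.resize(c["img"][50:130,300:390],None,fx=7.5,fy=7.5,interpolation=cv2.INTER_CUBIC)
cv2.imwrite("pics/s18.png",im)
```

```text
grasp box [ 0.2374 -0.0007  0.3016] lid r,th 0.2538 2.095 stay r,th 0.2957 2.279 F [ 1.4 -0.2  0.5] w 0.322 t 19.15
tool delta [0.003  0.0006 0.0012] pos [0.4655 0.2698 0.2621]
axes [[0.012, -0.038, -0.999], [-0.948, -0.317, 0.001], [-0.317, 0.948, -0.04]]
turn about tool x (down): -0.009593422590552958
```

View pics/s18.png

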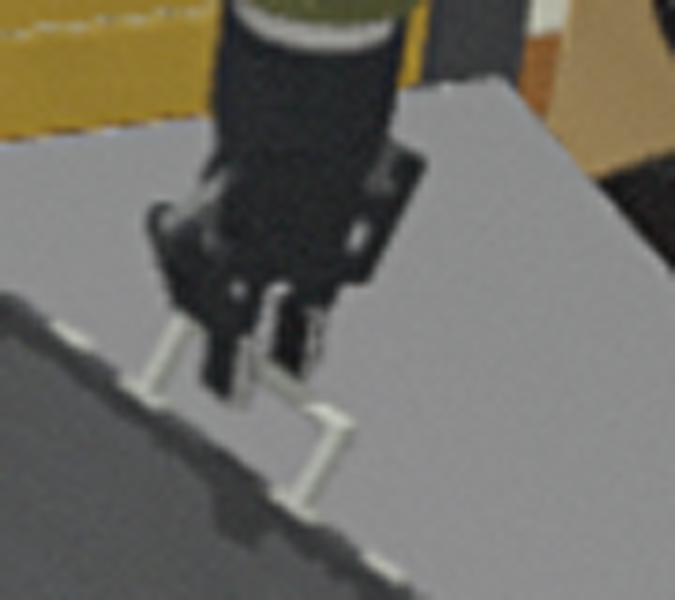

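Straddling the bar; 4 mm deeper and close.

play_rows --increments "0.004 0 0.001 0;0 0 0 0;0 0 0 0;0 0 0 0;0 0 0 0;0 0 0 0" --hand 1 --squeeze 40

```text
clock: 19.8
position: [0.4663, 0.2695, 0.2594]
ee_rot: [0.585, -0.422, -0.561, -0.405]
ft_force: [0.9, -0.4, -3.0]
grip_width: 0.1
```

Run:
```python
from h import *
P,R=tool(); import h
d=.024;t=2.1
h.GO=(.085+.251*np.sin(t+d)-P[2])/(-R[2,0]); print("GO",h.GO)
th,_=boxpos(); arcrows(np.arange(th-.06,1.5,-.06))
```

```text
GO 0.03921412038228224
grasp box [ 0.2369 -0.0013  0.2986] lid r,th 0.251 2.1 stay r,th 0.2931 2.284 F [ 0.9 -0.4 -3. ] w 0.1 t 19.8
2.04 [-0.007  -0.0002 -0.0133]
1.98 [-0.0062 -0.0002 -0.0137]
1.92 [-0.0053 -0.0002 -0.0141]
1.86 [-0.0045 -0.0002 -0.0144]
1.8 [-0.0036 -0.0002 -0.0146]
1.74 [-0.0027 -0.0002 -0.0148]
1.68 [-0.0018 -0.0002 -0.0149]
1.62 [-0.0009 -0.0002 -0.015 ]
1.56 [-0.     -0.0002 -0.0151]
```

play_rows --increments "-0.007 0 -0.0133 0;-0.0062 0 -0.0137 0;-0.0053 0 -0.0141 0;-0.0045 0 -0.0144 0;-0.0036 0 -0.0146 0;-0.0027 0 -0.0148 0;-0.0018 0 -0.0149 0;0 0 0 0"

```text
clock: 20.6
position: [0.5002, 0.1687, 0.2975]
ee_rot: [0.585, -0.421, -0.561, -0.406]
ft_force: [1.9, 1.2, -5.2]
grip_width: 0.094
```

```bash
sed -i 's/^GO=.*/GO=.0392/' h.py
python3 - <<'E'
from h import *
th,_=boxpos(); arcrows(np.arange(th-.06,1.05,-.06))
E
```

```text
grasp box [ 0.1304 -0.0004  0.3366] lid r,th 0.2529 1.648 stay r,th 0.2733 1.889 F [ 1.9  1.2 -5.2] w 0.094 t 20.6
1.588 [ 0.0015 -0.0002 -0.0152]
1.528 [ 0.0004 -0.0002 -0.0151]
1.468 [ 0.0013 -0.0002 -0.015 ]
1.408 [ 0.0022 -0.0002 -0.0149]
1.348 [ 0.0031 -0.0002 -0.0147]
1.288 [ 0.004  -0.0002 -0.0145]
1.228 [ 0.0049 -0.0002 -0.0142]
1.168 [ 0.0057 -0.0002 -0.0139]
1.108 [ 0.0065 -0.0002 -0.0136]
```

play_rows --increments "0.001 0 -0.0152 0;0.0004 0 -0.0151 0;0.0013 0 -0.015 0;0.0022 0 -0.0149 0;0.0031 0 -0.0147 0;0.004 0 -0.0145 0;0 0 0 0"

```text
clock: 21.3
position: [0.5289, 0.0836, 0.2915]
ee_rot: [0.585, -0.418, -0.563, -0.407]
ft_force: [1.8, 0.6, -2.5]
grip_width: 0.097
```

Run:
```python
from h import *
th,_=boxpos(); arcrows(np.arange(th-.04,1.05,-.04))
c=camera("scene"); im=cv2.resize(c["img"][80:230,200:350],None,fx=4,fy=4,interpolation=cv2.INTER_CUBIC)
cv2.imwrite("pics/s19.png",im)
boxpos()
```

```text
grasp box [0.0405 0.0004 0.3306] lid r,th 0.254 1.29 stay r,th 0.2537 1.553 F [ 1.8  0.6 -2.5] w 0.097 t 21.3
1.25 [ 0.0059 -0.     -0.0087]
1.21 [ 0.0035 -0.0001 -0.0094]
1.17 [ 0.0038 -0.0001 -0.0093]
1.13 [ 0.0042 -0.0001 -0.0091]
1.09 [ 0.0046 -0.     -0.0089]
1.05 [ 0.0049 -0.     -0.0088]
grasp box [0.0416 0.0004 0.3309] lid r,th 0.254 1.295 stay r,th 0.254 1.557 F [ 0.   1.2 -1. ] w 0.094 t 21.35
```

View pics/s19.png

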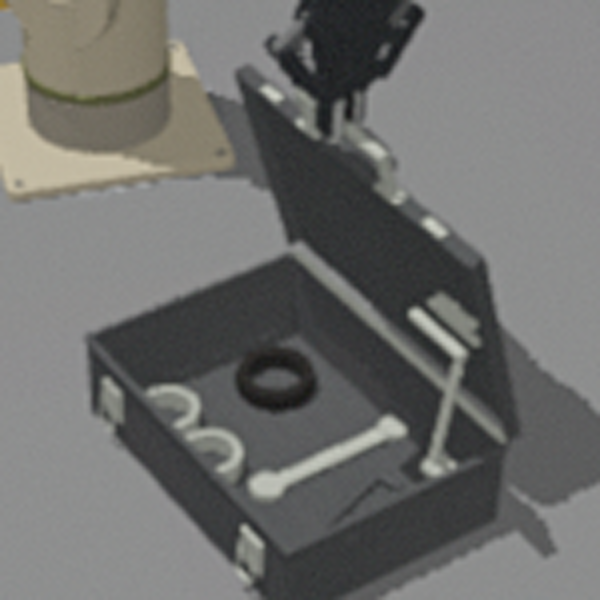

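play_rows --increments "0.003 0 -0.009 0;0.0035 0 -0.0094 0;0.0038 0 -0.0093 0;0.004 0 -0.0091 0;0 0 0 0;0 0 0 0"

```text
clock: 21.95
position: [0.5412, 0.0469, 0.2784]
ee_rot: [0.586, -0.418, -0.563, -0.406]
ft_force: [0.1, -0.3, 0.6]
grip_width: 0.095
```

Run:
```python
from h import *
th,_=boxpos(); arcrows(np.arange(th-.02,1.05,-.02))
c=camera("scene"); im=cv2.resize(c["img"][80:230,200:350],None,fx=4,fy=4,interpolation=cv2.INTER_CUBIC)
cv2.imwrite("pics/s20.png",im)
```

```text
grasp box [0.0017 0.0007 0.3175] lid r,th 0.2544 1.129 stay r,th 0.2444 1.393 F [ 0.1 -0.3  0.6] w 0.095 t 21.95
1.109 [ 0.0053  0.     -0.003 ]
1.089 [ 0.0023 -0.     -0.0044]
1.069 [ 0.0024 -0.     -0.0044]
```

View pics/s20.png

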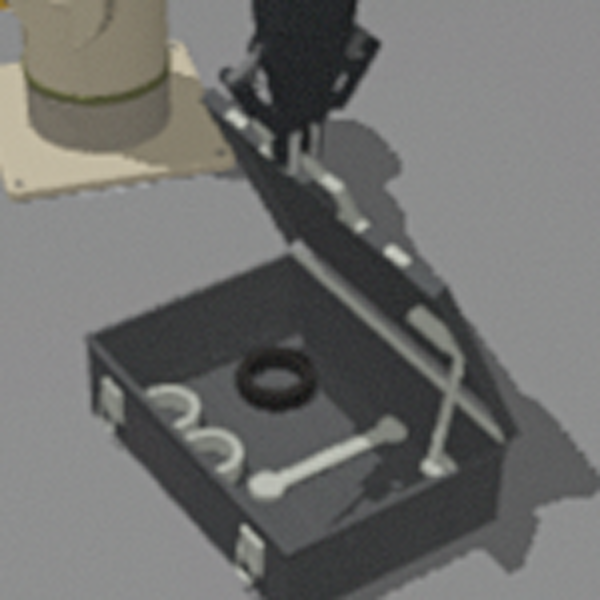

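play_rows --increments "0.0025 0 -0.0044 0;0 0 0 0;0.0023 0 -0.0044 0;0 0 0 0"

```text
clock: 22.4
position: [0.5439, 0.0392, 0.2745]
ee_rot: [0.586, -0.417, -0.564, -0.406]
ft_force: [-4.5, 0.6, 5.1]
grip_width: 0.095
```

Run:
```python
from h import *
th,_=boxpos()
```

```text
grasp box [-0.0065  0.0007  0.3137] lid r,th 0.2544 1.093 stay r,th 0.2422 1.357 F [-4.5  0.6  5.1] w 0.095 t 22.4
```

play_rows --increments "0.0023 0 -0.0044 0;0 0 0 0"

```text
clock: 22.6
position: [0.5442, 0.0383, 0.2739]
ee_rot: [0.585, -0.415, -0.567, -0.406]
ft_force: [-7.6, 2.1, 9.6]
grip_width: 0.096
```

Run:
```python
from h import *
th,_=boxpos()
c=camera("scene"); im=cv2.resize(c["img"][80:230,200:350],None,fx=4,fy=4,interpolation=cv2.INTER_CUBIC)
cv2.imwrite("pics/s21.png",im)
```

```text
grasp box [-0.0076  0.0007  0.3131] lid r,th 0.2544 1.088 stay r,th 0.2419 1.351 F [-7.6  2.1  9.6] w 0.096 t 22.6
```

View pics/s21.png

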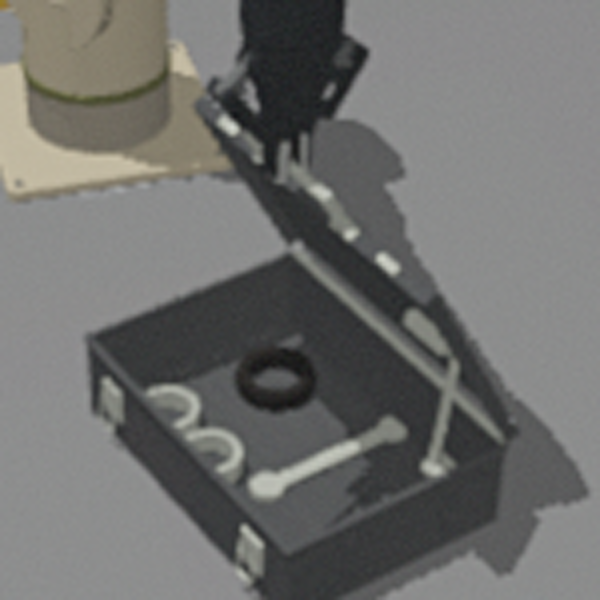

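play_rows --increments "0 0 0 0;0 0 0 0;0 0 0 0;0 0 0 0;-0.01 0 0 0;-0.015 0 0 0;-0.02 0 0 0;-0.03 0 0 0;-0.03 0 0 0;-0.03 0 0 0;0 0 0 0;0 0 0 0" --hand 0.35

```text
clock: 23.85
position: [0.5419, 0.0416, 0.4174]
ee_rot: [0.585, -0.415, -0.566, -0.406]
ft_force: [0.1, 0.2, -1.7]
grip_width: 0.328
```

Run:
```python
from h import *
p=np.load("p.npy"); boxpos()
for n,(y0,x0) in dict(scene=(70,190),top=(140,160)).items():
    c=camera(n); k=4; im=cv2.resize(c["img"][y0:y0+145,x0:x0+160],None,fx=k,fy=k,interpolation=cv2.INTER_CUBIC)
    for t,col in((1.09,(0,0,255)),(1.03,(0,255,0)),(1.15,(255,0,0))):
      for y in(-.055,.055):
        q=(proj(c,B2W(p,[.105-.251*np.cos(t+.024),y,.085+.251*np.sin(t+.024)])[0])[0]+.5-[x0,y0])*k; cv2.circle(im,tuple(int(v) for v in q),2,col,1)
    q=(proj(c,B2W(p,[.045-.11*np.cos(1.74),-.132,.077+.11*np.sin(1.74)])[0])[0]+.5-[x0,y0])*k; cv2.circle(im,tuple(int(v) for v in q),3,(0,255,255),1)
    cv2.imwrite(f"pics/{n}22.png",im)
```

```text
grasp box [-0.0037  0.0018  0.4565] lid r,th 0.3871 1.262 stay r,th 0.3826 1.443 F [ 0.1  0.2 -1.7] w 0.328 t 23.85
```

View pics/scene22.png

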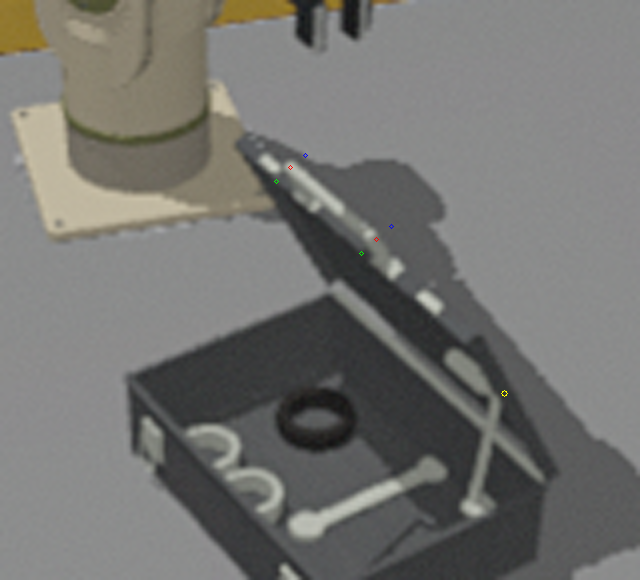

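View pics/top22.png

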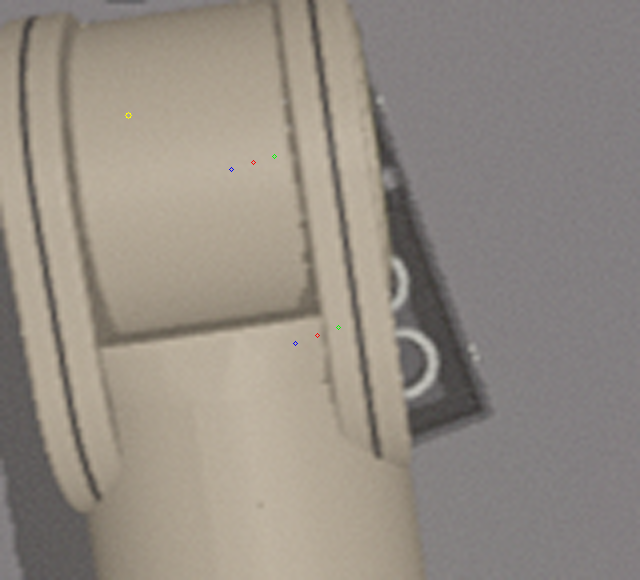

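Run:
```python
from h import *
p=np.load("p.npy"); c=camera("scene"); y0,x0,k=145,285,10
im=cv2.resize(c["img"][y0:y0+58,x0:x0+60],None,fx=k,fy=k,interpolation=cv2.INTER_CUBIC)
for ts,col in((1.74,(0,0,255)),(1.66,(0,255,0)),(1.6,(255,0,0))):
  for y in(-.132,-.073):
    q=(proj(c,B2W(p,[.045-.11*np.cos(ts),y,.077+.11*np.sin(ts)])[0])[0]+.5-[x0,y0])*k; cv2.circle(im,tuple(int(v) for v in q),3,col,1)
q=(proj(c,B2W(p,[.045,-.132,.077])[0])[0]+.5-[x0,y0])*k; cv2.circle(im,tuple(int(v) for v in q),3,(0,255,255),1)
cv2.imwrite("pics/s23.png",im)
```

```text
(no output)
```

View pics/s23.png

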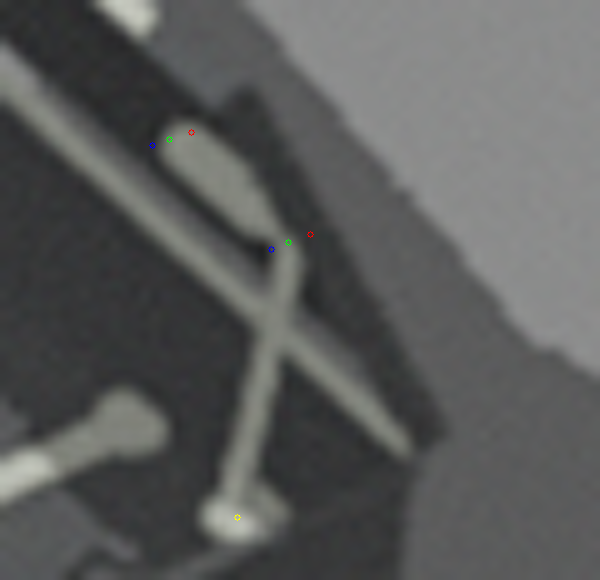

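Run:
```python
from h import *
a=cv2.imread("pics/s16.png").astype(float).mean(2); b=cv2.imread("pics/s23.png").astype(float).mean(2); s=cv2.imread("pics/s20.png").astype(float).mean(2)
def cen(im,k,x0,y0,row,xc):
    y=int((row+.5-y0)*k); xs=np.arange(int((xc-3.2+.5-x0)*k),int((xc+3.2+.5-x0)*k)); v=im[y-3:y+4][:,xs].mean(0); v=np.clip(v-np.percentile(v,60),0,None); return (xs*v).sum()/v.sum()/k+x0-.5
for row in (172,173,174,175,184,186,188,190,192):
    xc=312.4+(180-row)*.2
    print(row,cen(a,7,240,130,row,xc).round(2),cen(b,10,285,145,row,xc).round(2))
```

```text
172 313.95 313.03
173 313.79 312.88
174 312.12 312.58
175 310.68 310.67
184 310.47 310.19
186 309.85 309.93
188 309.26 309.33
190 308.86 308.83
192 308.38 308.16
```

play_rows --increments "-0.02 0 0 0;0 0 0 0;0 0 0 0;0 0 0 0;0 0 0 0;0 0 0 0;0 0 0 0;0 0 0 0"

```text
clock: 24.8
position: [0.5398, 0.0421, 0.4317]
ee_rot: [0.583, -0.417, -0.568, -0.404]
ft_force: [-0.9, -0.1, -0.2]
grip_width: 0.323
```

Run:
```python
from h import *
a=cv2.imread("pics/s23.png").astype(int)
c=camera("scene"); y0,x0,k=145,285,10
im=cv2.resize(c["img"][y0:y0+58,x0:x0+60],None,fx=k,fy=k,interpolation=cv2.INTER_CUBIC)
d=np.abs(cv2.GaussianBlur(im,(0,0),5).astype(int)-cv2.GaussianBlur(a.astype(np.uint8),(0,0),5)).max(2); print("max diff",np.percentile(d,[50,99,100]))
t=camera("top"); cv2.imwrite("pics/t24.png",cv2.resize(t["img"],(800,600))); cv2.imwrite("pics/s24.png",cv2.resize(c["img"],(800,600)))
o=get_obs(); print(o["ft_force"],o["clock"])
```

```text
max diff [ 1. 21. 38.]
[ 0.59193753  0.40605896 -0.23071298] 24.9
```

View pics/s24.png

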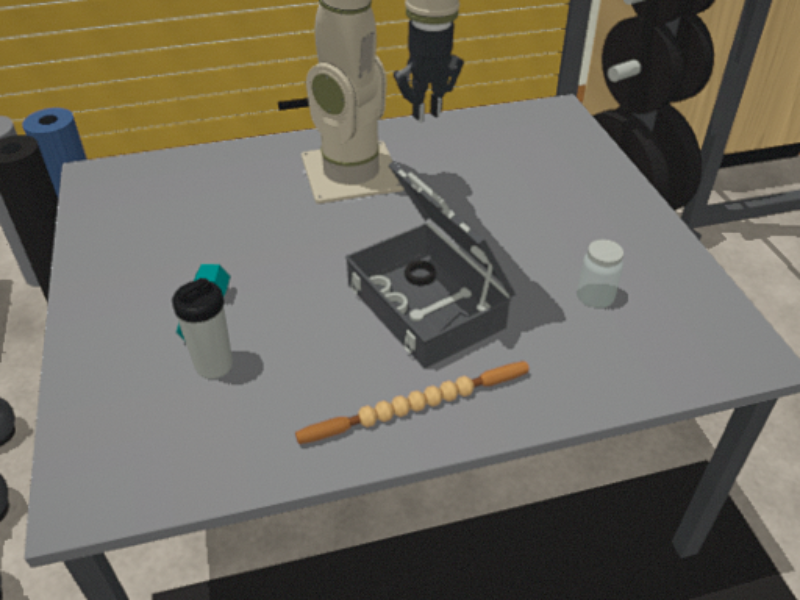

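```bash
python3 -c "
from workcell import workorder
print(workorder.hand_in())"
```

```text
the job is handed in; nothing more can be done
None
```

The kit box is open with its lid resting on the raised stay, and I handed the job in at about 25 s. `hand_in` gave no verdict.

**What I did:** I gripped the lift bar, swung the lid back to its stop (about 2.1 rad) and let go. I then turned the stay up to its stop, took the bar again and lowered the lid slowly, at about 0.6 rad/s or less. I released once the force on the gripper rose to about 10 N, at a lid angle of about 1.09.

**Last checks:**
- **Lid:** the lift bar in the scene image lines up with the position predicted for 1.09 rad, and the lid looked still in pictures about 1 s apart.
- **Stay and keeper:** the bent end appears to lie inside the keeper. I could not measure the distance to its seat, because the lid and the arm hid it from the top camera.
- **Other things on the table:** all four look unmoved, by eye in the last scene picture.
- **Gripper:** it is well clear and reads about 0 N.

**What failed or disagreed:**
- **Missed grasp:** my first try on the lift bar closed above it. The fingertips sit more than 20 mm higher than the stated tool frame suggests, so I went lower and allowed for this in every later grasp.
- **Stay angle:** measured against the predicted position, the final picture reads about 1.67 rad. Compared with the picture taken at the stop, it moved 3 mm at most, which means about 1.71 rad. Both are above the 1.62 limit. If the lower reading is right, the bent end could be about 7 mm from its seat, outside the 6 mm limit.

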